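# Gauge the cut cane sections in the bench caliper and put each away in its own tray

## Task

The cut cane sections lying on the bench are to be gauged from the thickest to the thinnest: open the bench caliper, lay one section at a time flat and square across its bed between the jaws, let go of it and push the sliding jaw by its sprung thumb grip until both jaws press gently but surely on the cane, held there for a moment, then open the jaws and put the section away in its own tray, the one whose pocket fits it and whose card has as many bars as the section has ink bands. When every section lies flat in its own pocket, slide the empty jaws fully shut, and leave the glassware standing where it is.

Things in the scene. Friction and masses are not known exactly. Their poses are not given: they have to be found in the camera images.
- cane1: cut cane section, the thickest, shortest of the four kinds: an eight-sided (nearly round) straight stalk 46 mm across the flats, 80 mm long, tan, with 1 dark ink band round one end; origin on its axis at mid-length, x along the axis (either end may be used); lies on the bench with its axis level, z of origin 23 mm above what it lies on. May be absent.
- cane2: cut cane section, the second thickest of the four kinds: an eight-sided (nearly round) straight stalk 38 mm across the flats, 100 mm long, tan, with 2 dark ink bands round one end; origin on its axis at mid-length, x along the axis (either end may be used); lies on the bench with its axis level, z of origin 19 mm above what it lies on. May be absent.
- cane3: cut cane section, the third thickest of the four kinds: an eight-sided (nearly round) straight stalk 30 mm across the flats, 120 mm long, tan, with 3 dark ink bands round one end; origin on its axis at mid-length, x along the axis (either end may be used); lies on the bench with its axis level, z of origin 15 mm above what it lies on. May be absent.
- cane4: cut cane section, the thinnest, longest of the four kinds: an eight-sided (nearly round) straight stalk 22 mm across the flats, 140 mm long, tan, with 4 dark ink bands round one end; origin on its axis at mid-length, x along the axis (either end may be used); lies on the bench with its axis level, z of origin 11 mm above what it lies on. May be absent.
- pocket1 (a point): middle of the pocket floor in the fixed wooden tray of section 1 (1 ink bar on its card). Pocket 92 mm long (x of the point), 53 mm wide (y), 6 mm deep; floor 9 mm, top of the wood 15 mm above the bench. The section lies in it along x, either way round, its axis 23 mm above this point.
- pocket2 (a point): middle of the pocket floor in the fixed wooden tray of section 2 (2 ink bars on its card). Pocket 112 mm long (x of the point), 45 mm wide (y), 6 mm deep; floor 9 mm, top of the wood 15 mm above the bench. The section lies in it along x, either way round, its axis 19 mm above this point.
- pocket3 (a point): middle of the pocket floor in the fixed wooden tray of section 3 (3 ink bars on its card). Pocket 132 mm long (x of the point), 37 mm wide (y), 6 mm deep; floor 9 mm, top of the wood 15 mm above the bench. The section lies in it along x, either way round, its axis 15 mm above this point.
- pocket4 (a point): middle of the pocket floor in the fixed wooden tray of section 4 (4 ink bars on its card). Pocket 152 mm long (x of the point), 29 mm wide (y), 6 mm deep; floor 9 mm, top of the wood 15 mm above the bench. The section lies in it along x, either way round, its axis 11 mm above this point.
- tray_sheet: fixed steel sheet, 190 x 310 mm, 3 mm thick, that carries the four pale wooden trays (each 176 mm long, 12 mm thick) side by side along its y, 72 mm apart, in any order; origin under its middle
- bed (a point): middle of the flat steel bed of the caliper, on its surface, 20 mm above the bench; z up, y along the beam in the opening direction, x across it to the beam. It reaches 60 mm either way in x, -85 to +100 mm in y. A section is laid on it with its axis along x. Beam, carriage and jaw heads stand beyond x = +68 mm; between the jaws the bed is clear.
- fixed_jaw: fixed jaw; origin at bench height below the middle of its measuring face, which looks to +y, at y = -60 mm of the bed's frame; axes as the bed's. The face is 20 mm wide (x -10 to +10 mm), 22 to 56 mm above the bench. The nose is 20 mm wide and 30 mm deep; behind it a 14 mm thick arm, 24 to 54 mm high, runs to the beam.
- fixed_face (a point): middle of the fixed measuring face, 39 mm above the bench. More than 10 mm to either side of it (x) there are 30 mm of free room for a finger beside a section that touches the face: so a section can be taken from above 28 mm off its middle, on the robot's side (-x).
- moving_jaw: moving jaw, mirror image of the fixed one, carried by the carriage; origin at bench height below the middle of its measuring face, which looks to -y; axes as the bed's
- carriage (a joint): carriage: gap between the two measuring faces in m, 0 shut, 0.12 fully open (+y of the bed); about 1 N of sliding friction; stays where it is left; starts partly open
- thumb_grip (a joint): travel of the sprung thumb grip on the carriage, m: 0 at rest, up to 0.008 either way, 1 N per mm (negative while pushed to close). With the jaws on a section, -0.004 to -0.007 is a good measuring pressure; at -0.008 it meets a hard stop
- grip_hold (a point): where to hold the thumb grip, a black upright block on the carriage, 18 mm thick along y of the bed, 30 mm along x, from 61 to 105 mm above the bench; this point is in its middle, 91 mm above the bench, at x = 91 mm of the bed's frame, 52 mm behind the moving face. Low lugs beside it reach 70 mm above the bench. Take it across y.
- beaker: glass beaker, 68 mm wide, 85 mm tall, standing loose on the bench; leave it alone; origin under its middle, z up
- jar: amber glass jar with lid, 66 mm wide, 85 mm tall, standing loose on the bench; leave it alone; origin under its middle, z up
- dropper: amber glass bottle, 48 mm wide, 100 mm tall, standing loose on the bench; leave it alone; origin under its middle, z up
- petri_dish: clear dish with lid, 94 mm wide, 18 mm tall, standing loose on the bench; leave it alone; origin under its middle, z up
Not all that is in view belongs to the job. What is shaped like the cane4 but orange or turquoise is not meant.

How it is judged (in metres and radians):
On the way, in this order (a step that is already met when the one before it is completed fails the run):
1. the thickest, shortest section, if there is one, is pressed between both caliper jaws (more than 1.5 N on each), lying flat and square on the bed, out of the fingers (contact force between each of moving_jaw, fixed_jaw and cane1 above 1.5 N and contact force between the fingers and cane1 below 0.3 N and z of cane1 in the frame of bed between 0.019 and 0.027 m and x of cane1 in the frame of bed between -0.03 and 0.03 m and angle between the x axis of cane1 and the x axis of bed, either way round below 0.15 rad), for 0.2 s.
2. the second thickest section, if there is one, is pressed between both caliper jaws (more than 1.5 N on each), lying flat and square on the bed, out of the fingers (contact force between each of moving_jaw, fixed_jaw and cane2 above 1.5 N and contact force between the fingers and cane2 below 0.3 N and z of cane2 in the frame of bed between 0.015 and 0.023 m and x of cane2 in the frame of bed between -0.03 and 0.03 m and angle between the x axis of cane2 and the x axis of bed, either way round below 0.15 rad), for 0.2 s.
3. the third thickest section, if there is one, is pressed between both caliper jaws (more than 1.5 N on each), lying flat and square on the bed, out of the fingers (contact force between each of moving_jaw, fixed_jaw and cane3 above 1.5 N and contact force between the fingers and cane3 below 0.3 N and z of cane3 in the frame of bed between 0.011 and 0.019 m and x of cane3 in the frame of bed between -0.03 and 0.03 m and angle between the x axis of cane3 and the x axis of bed, either way round below 0.15 rad), for 0.2 s.
4. the thinnest, longest section, if there is one, is pressed between both caliper jaws (more than 1.5 N on each), lying flat and square on the bed, out of the fingers (contact force between each of moving_jaw, fixed_jaw and cane4 above 1.5 N and contact force between the fingers and cane4 below 0.3 N and z of cane4 in the frame of bed between 0.007 and 0.015 m and x of cane4 in the frame of bed between -0.03 and 0.03 m and angle between the x axis of cane4 and the x axis of bed, either way round below 0.15 rad), for 0.2 s.
At the end, for the whole second after the job is handed in: every section present lies at rest in its own pocket (within 10 mm along and 6 mm across of the pocket's middle, down on the floor within 4 mm, within 0.15 rad of its direction), and the empty caliper is shut to less than 4 mm (x of cane1 in the frame of pocket1 between -0.01 and 0.01 m and y of cane1 in the frame of pocket1 between -0.006 and 0.006 m and z of cane1 in the frame of pocket1 between 0.019 and 0.026 m and angle between the x axis of cane1 and the x axis of pocket1, either way round below 0.15 rad and linear speed of each of cane1, cane2, cane3, cane4 below 0.02 m/s and x of cane2 in the frame of pocket2 between -0.01 and 0.01 m and y of cane2 in the frame of pocket2 between -0.006 and 0.006 m and z of cane2 in the frame of pocket2 between 0.015 and 0.022 m and angle between the x axis of cane2 and the x axis of pocket2, either way round below 0.15 rad and x of cane3 in the frame of pocket3 between -0.01 and 0.01 m and y of cane3 in the frame of pocket3 between -0.006 and 0.006 m and z of cane3 in the frame of pocket3 between 0.011 and 0.018 m and angle between the x axis of cane3 and the x axis of pocket3, either way round below 0.15 rad and x of cane4 in the frame of pocket4 between -0.01 and 0.01 m and y of cane4 in the frame of pocket4 between -0.006 and 0.006 m and z of cane4 in the frame of pocket4 between 0.007 and 0.014 m and angle between the x axis of cane4 and the x axis of pocket4, either way round below 0.15 rad and value of joint carriage below 0.004 m); the robot touches nothing.
It fails at once if a glass or dish is knocked over or shoved more than 50 mm (distance of any of beaker, jar, dropper, petri_dish from where it was at the start of the episode above 0.05 m or angle between any of beaker, jar, dropper, petri_dish's own z axis and vertical above 0.6 rad).
It fails at once if a section is crushed in the caliper (more than 60 N) (contact force between moving_jaw and cane1 above 60 N or contact force between moving_jaw and cane2 above 60 N or contact force between moving_jaw and cane3 above 60 N or contact force between moving_jaw and cane4 above 60 N).
Of cane1, cane2, cane3, cane4 only 2 to 3 are there at a start; the rules pass over those that are not, and their reading is None.
At some moment in a run one of cane1, cane2, cane3, cane4 may be knocked a few centimetres aside while the robot is not near it.
Once in a run the grip may slacken for a moment while it holds something.
It also fails if it takes over 210 s, if anything falls off the work surface, if the arm or the gripper's body presses on something with over 40 N, if the wrist force passes 120 N, or if a joint passes its speed limit or range.

## Robot

A 6-joint arm with a two-finger parallel gripper is mounted at the origin on the work surface. World frame = base frame: x ahead of the robot, y to its left, z up, the work surface at z = 0. Lengths are in mm, angles in rad, forces in N, time in s.
With the tool pointing down it reaches from about 275 to 750 mm from the base axis. Payload 10.2 kg.
Tool frame: the origin (TCP) lies between the finger pads; the fingertips stand 11 mm ahead of it and the grasp point (between the pads) lies 8 mm behind it; z points along the fingers, y is the line along which they close (so a half turn about z gives the same grasp; the last joint's range is limited). The gripper opens to 85 mm and grips with 20 to 120 N. Pads are 22 mm wide; open, the fingers measure 114 mm over their backs; the gripper's body (76 mm by 85 mm) begins 54 mm behind the grasp point. The pads swing forward as they close: fully open they stand 13 mm farther back than shut.
Start: joints at [-1.371, 0.313, 1.498, -0, 1.331, -0.223], TCP at [215.404, -478.782, 242.294] pointing down, gripper open.
Joint ranges: [-2.94, 2.94], [-0.97, 2.17], [0.19, 2.56], [-1.23, 4.37], [0.02, 3.11], [-2.88, 2.88]. Speed limits (rad/s): [2.39, 2.39, 3.01, 3.14, 3.14, 3.14].

## Interface

Orientations are given as a unit quaternion [w, x, y, z].
In Python, from rig import sense, eyes, finish_job gives the robot as it stands.
- The arm moves only by the shell command python3 -m jog 'ROWS' [FORCE]. ROWS is JSON, a list of rows, each a list of 7 numbers: the shift along the tool's x, y, z in m, then the turn, a rotation vector about the tool's x, y, z in rad, then the finger opening in m, from 0 to 0.0854. In form: [[dx, dy, dz, rx, ry, rz, gripper], ...]. A call has 1 to 5 rows; each row shifts and turns the commanded pose from where the row before left it, along the tool's axes as they then stand; what a row does not reach is not made up. A row lasts 1/10 s, in which the tool goes at most 50 mm and 8.59 degrees, less where a joint would pass 70% of its speed; a pose out of reach is approached as far as the arm can. A call is refused whole if a number of a shift passes 0.05 or a number of a turn 0.15, either way. A call with a gripper value outside its range is refused whole. The fingers move at their own pace and stop on an object; FORCE is the grip in N (left out, the last holds). Time passes only in rows, so rows that do not move let the fingers close. It gives the time, the measured TCP pose, the force, the opening and the grip force at its end, in the units of the state.
- sense(): the state, without advancing time (a new reading comes with each control period).
- eyes.capture(name): name is "scene" or "side" or "wrist"; returns the picture (400x640x3 uint8, red, green, blue); there is no depth.
- eyes.calibration(name): a dict with "fx", "fy", "cx", "cy" (pixels), "cam_to_world" (4x4, takes a point from camera to world coordinates); the wrist camera has in their place "mount" (4x4, takes a point from camera to tool coordinates, whose origin is the TCP and whose axes are the flange's). Camera axes: x right, y down, z forward; pixel columns grow to the right and rows downward; lengths in mm; the calibration is good to about 2 mm. A picture is of the moment at which its call begins: read the wrist's pose just before it. calibration takes no time and is no camera call.
- finish_job(): hands the job in; it is judged then, once.
The state is a dict: "time_s": time; "joints": joint angles; "dq": joint speeds; "tau": joint torques, N m; "eef_pos": TCP position; "ee_rot": TCP orientation; "force": force on the tool from outside, world axes, zero at the start; "wrist_torque": the same for the moment, N m; "grip_width": opening from 0.0 (shut) to 1.0 (fully open); "grip_force": force on a finger pad.
Only numpy, scipy, OpenCV 4.12 (cv2) and the standard library are available. Lean on these libraries where they do the work, as an engineer would, in place of code of your own. Each camera call takes 0.05 s, during which the arm holds its last target. There are 200 camera calls.

## Working session

There is one attempt and no reset: what is moved stays moved. The work goes in short steps, Python scripts to look and compute and a shell command to move; the robot and the scene stay as the last step left them, time stands still between calls to the robot, and variables do not carry over. Pictures are saved under pics/ and viewed, at most 14 in all, crops included, and the job is handed in when it is done.

```bash
mkdir -p pics; ls; cat > h.py <<'E'
from rig import sense, eyes, finish_job
import numpy as np, cv2
from scipy.spatial.transform import Rotation as R
def tool():
    s=sense(); q=s["ee_rot"]; T=np.eye(4); T[:3,:3]=R.from_quat([q[1],q[2],q[3],q[0]]).as_matrix(); T[:3,3]=np.array(s["eef_pos"]); return T
def shot(name,file):
    T=tool(); im=eyes.capture(name); cv2.imwrite("pics/"+file,im[:,:,::-1]); np.save("pics/"+file+".npy",T); return im
def c2w(name,T=None):
    c=eyes.calibration(name)
    return c,(np.array(c["cam_to_world"]) if name!="wrist" else T@np.array(c["mount"]))
def px2w(name,uv,z,T=None):
    c,M=c2w(name,T); out=[]
    for u,v in uv:
        d=M[:3,:3]@np.array([(u-c["cx"])/c["fx"],(v-c["cy"])/c["fy"],1]); t=(z-M[2,3])/d[2]; out.append((M[:3,3]+t*d))
    return np.array(out)
def w2px(name,p,T=None):
    c,M=c2w(name,T); q=np.linalg.inv(M)@np.append(p,1); return np.array([c["fx"]*q[0]/q[2]+c["cx"],c["fy"]*q[1]/q[2]+c["cy"]])
def delta(x,y,z,yaw=None):
    """tool shift (m) and yaw needed to bring the TCP to world x,y,z (mm), pointing down, tool y at world angle yaw (mod pi)"""
    T=tool(); d=T[:3,:3].T@(np.array([x,y,z])-T[:3,3])/1000
    a=np.arctan2(T[1,1],T[0,1]); print("shift",d.round(4),"tooly",round(a,3),"tilt",T[:3,2].round(3))
    if yaw is not None:
        w=(yaw-a+np.pi/2)%np.pi-np.pi/2; print("rz",round(-w,3),"j6",round(sense()["joints"][5],2))
E
python3 - <<'E'
from h import *
print(sense())
for n in("scene","side"):
    shot(n,n+"0.png"); c,M=c2w(n); print(n,c["fx"],M.round(3))
shot("wrist","wrist0.png"); print(eyes.calibration("wrist"))
a=[cv2.imread(f"pics/{n}0.png") for n in("scene","side")]
E
```

```text
pics
{'time_s': 0.0, 'joints': array([-1.37138508e+00,  3.13501571e-01,  1.49844928e+00,  3.48263887e-05,
        1.33097457e+00, -2.23361015e-01]), 'dq': array([-0.00240048,  0.00017387,  0.00138173,  0.00040777, -0.00092514,
       -0.00051229]), 'tau': array([-5.87933046e-04, -4.12262821e+01, -2.59741312e+01, -2.52825512e-04,
        4.12146954e-03,  9.47549154e-06]), 'eef_pos': array([ 215.36938114, -478.53062065,  241.70408095]), 'ee_rot': array([-6.66130944e-04,  9.77741675e-01,  2.09811277e-01,  2.48905084e-05]), 'force': array([-0.38778123, -0.3101441 , -0.09143571]), 'wrist_torque': array([-0.04302141, -0.01262864,  0.0439672 ]), 'grip_force': 0.0, 'grip_width': 1.002469783624957}
scene 449.2327798580749 [[-7.77000e-01  5.11000e-01 -3.68000e-01  8.87083e+02]
 [ 6.30000e-01  6.32000e-01 -4.51000e-01  4.56036e+02]
 [ 2.00000e-03 -5.82000e-01 -8.13000e-01  9.31033e+02]
 [ 0.00000e+00  0.00000e+00  0.00000e+00  1.00000e+00]]
side 443.39572900527503 [[-9.38000e-01 -2.09000e-01  2.76000e-01  1.82696e+02]
 [-3.46000e-01  5.53000e-01 -7.58000e-01  8.99744e+02]
 [ 6.00000e-03 -8.06000e-01 -5.92000e-01  7.98735e+02]
 [ 0.00000e+00  0.00000e+00  0.00000e+00  1.00000e+00]]
{'fx': 308.11998360561256, 'fy': 308.11998360561256, 'cx': 320.0854046114929, 'cy': 201.03791759442367, 'mount': array([[ 4.32254127e-04, -9.49506647e-01, -3.13746617e-01,
         8.12709121e+01],
       [ 9.99999870e-01,  3.25319980e-04,  3.93185393e-04,
         1.59377561e-01],
       [-2.71264101e-04, -3.13746746e-01,  9.49506664e-01,
        -1.31328266e+02],
       [ 0.00000000e+00,  0.00000000e+00,  0.00000000e+00,
         1.00000000e+00]])}
```

View pics/scene0.png

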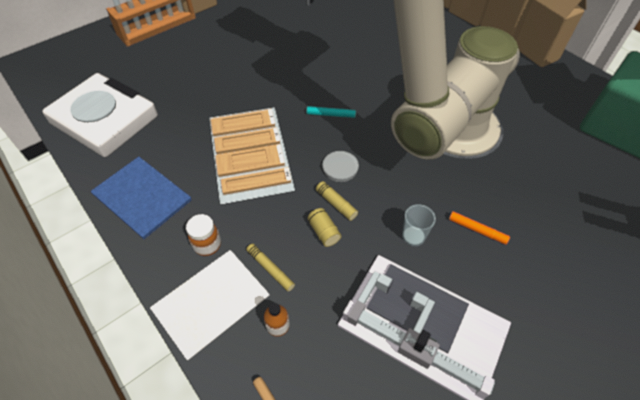

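View pics/side0.png

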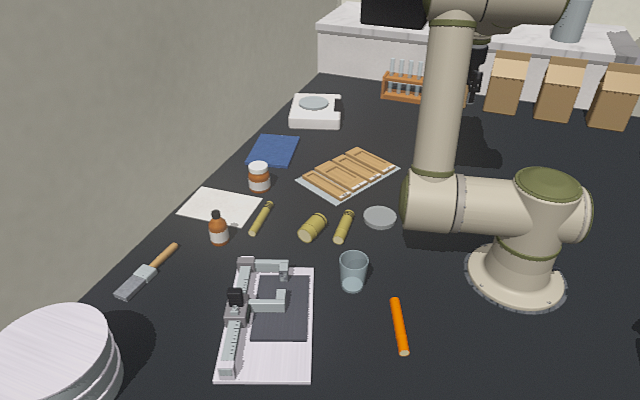

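The scene view shows three tan canes: a thick one at (324,227), a medium one at (337,200) and a thin one at (271,267). The trays are at (250,155), and the caliper is at (420,320) with its thumb grip at (421,341). Next I'll enlarge the two key regions.

```bash
python3 - <<'E'
import cv2,numpy as np
im=cv2.imread("pics/scene0.png")
a=cv2.resize(im[100:300,200:365],None,fx=3.6,fy=3,interpolation=cv2.INTER_CUBIC)
cv2.imwrite("pics/c1.png",cv2.resize(im[100:300,200:400],None,fx=3,fy=3,interpolation=cv2.INTER_CUBIC))
cv2.imwrite("pics/c2.png",cv2.resize(im[250:400,330:530],None,fx=4,fy=4,interpolation=cv2.INTER_CUBIC))
E
```

```text
(no output)
```

View pics/c1.png

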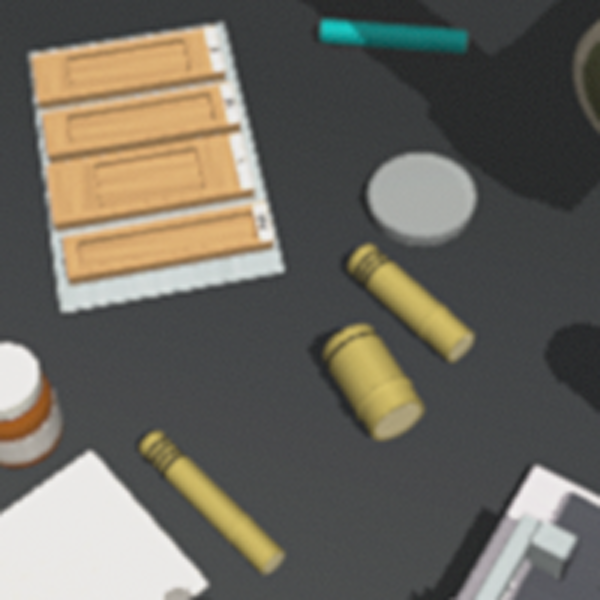

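View pics/c2.png

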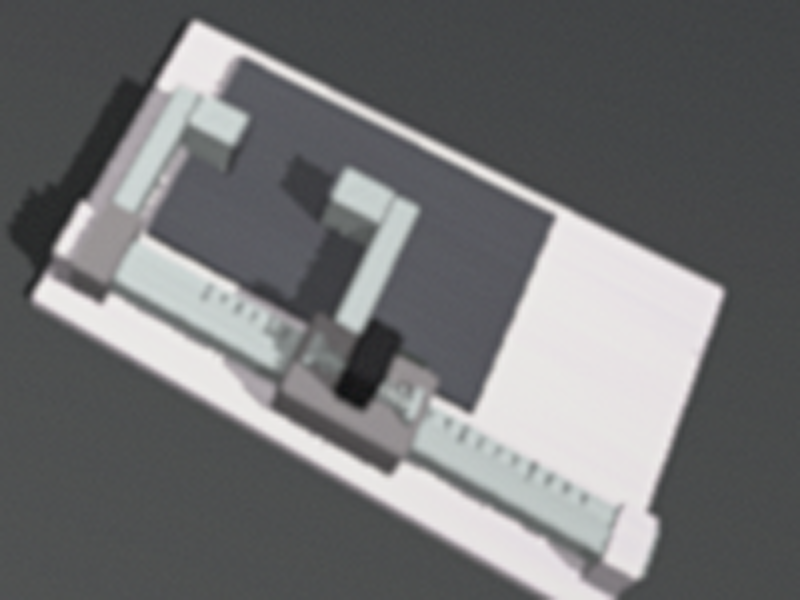

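c1 shows cane1 (one band) at (372,383), cane3 (three bands) at (413,300) and cane4 at (212,502). The trays run, from the top, 2, 3, 1, 4, judging by pocket length. c2 shows the bed corners at (242,58), (555,215) and (472,412), and the grip top at (378,345). Next I'll convert these points to world coordinates.

```bash
python3 - <<'E'
from h import *
np.set_printoptions(suppress=True,precision=1)
A=lambda l:[(u/3+200-.33,v/3+100-.33) for u,v in l]
B=lambda l:[(u/4+330-.4,v/4+250-.4) for u,v in l]
def rep(n,P):
    P=P[:,:2]; d=P[1]-P[0]; print(n,P.tolist() and P.round(0).tolist(),"mid",P.mean(0),"len",np.linalg.norm(d),"ang",np.arctan2(d[1],d[0]).round(3))
# cane outlines: end tops; approximated axis silhouettes at axis height
rep("c1",px2w("scene",A([(350,335),(397,418)]),23))
rep("c3",px2w("scene",A([(366,256),(460,346)]),15))
rep("c4",px2w("scene",A([(151,441),(273,563)]),11))
print("bed",px2w("scene",B([(242,58),(555,215),(472,412)]),20)[:,:2].round())
b=px2w("scene",B([(242,58),(555,215)]),20)[:,:2];rep("bededge -x",b)
print("base plate",px2w("scene",B([(193,18),(725,290)]),8)[:,:2].round())
print("fixed top face edge",px2w("scene",B([(248,117),(236,145)]),56)[:,:2].round())
print("mov top edge",px2w("scene",B([(348,168),(332,196)]),56)[:,:2].round())
print("grip top",px2w("scene",B([(378,345)]),105)[:,:2].round())
# pockets at wood top z=15: mid along
for n,l in dict(p2=[(66,70),(190,55)],p3=[(68,136),(222,103)],p1=[(94,182),(204,168)],p4=[(78,255),(256,222)]).items(): rep(n,px2w("scene",A(l),12))
s=px2w("scene",A([(30,50),(222,23),(285,270),(62,312)]),3)[:,:2]; print("sheet",s.round(), "mid",s.mean(0)); rep("sheety",s[[0,3]]);rep("sheetx",s[[3,2]])
for n,u,v,z in(("beaker",419,238,0),("dish",340,168,9),("jar",204,245,0),("drop",277,328,0)): print(n,px2w("scene",[(u,v)],z)[0,:2])
delta(540,-20,300,0)
E
```

```text
c1 [[511.0, -14.0], [532.0, 69.0]] mid [521.5  27.7] len 85.2772099904019 ang 1.333
c3 [[447.0, -72.0], [446.0, 47.0]] mid [446.4 -12.7] len 118.48131180864868 ang 1.584
c4 [[688.0, -40.0], [676.0, 100.0]] mid [682.1  30. ] len 141.18656662678939 ang 1.659
bed [[471. 200.]
 [406. 371.]
 [519. 412.]]
bededge -x [[471.0, 200.0], [406.0, 371.0]] mid [438.3 285.4] len 183.10142954626895 ang 1.931
base plate [[469. 160.]
 [362. 453.]]
fixed top face edge [[509. 237.]
 [525. 244.]]
mov top edge [[489. 290.]
 [506. 295.]]
grip top [[564. 369.]]
p2 [[527.0, -423.0], [425.0, -365.0]] mid [ 475.9 -394. ] len 117.6566529201756 ang 2.632
p3 [[570.0, -350.0], [437.0, -295.0]] mid [ 503.8 -322.7] len 143.8475910704487 ang 2.751
p1 [[581.0, -289.0], [496.0, -241.0]] mid [ 538.7 -265. ] len 97.88226914340238 ang 2.629
p4 [[636.0, -229.0], [497.0, -162.0]] mid [ 566.2 -195.6] len 154.3713087965066 ang 2.696
sheet [[ 536. -476.]
 [ 370. -390.]
 [ 505. -111.]
 [ 676. -193.]] mid [ 521.7 -292.6]
sheety [[536.0, -476.0], [676.0, -193.0]] mid [ 606.1 -334.7] len 315.3523917253335 ang 1.114
sheetx [[676.0, -193.0], [505.0, -111.0]] mid [ 590.2 -152. ] len 189.9079951840744 ang 2.693
beaker [359.4 187.9]
dish [371.2 -88.4]
jar [ 767.8 -118.2]
drop [750.8 151.3]
shift [ 0.5 -0.3 -0.1] tooly -1.148 tilt [-0.  0. -1.]
rz -1.148 j6 -0.22
```

```bash
cat >> h.py <<'E'
def plan(x,y,z,yaw=None,step=.045):
    """rows for a straight shift at fixed orientation, then the turn"""
    T=tool(); d=T[:3,:3].T@(np.array([x,y,z])-T[:3,3])/1000; n=int(np.ceil(np.linalg.norm(d)/step)) or 1
    a=np.arctan2(T[1,1],T[0,1]); w=0 if yaw is None else (yaw-a+np.pi/2)%np.pi-np.pi/2
    print(n,"x",(d/n).round(4).tolist(),"| total",d.round(4),"rz",round(-w,3),"j6",round(sense()["joints"][5],2),"at",T[:3,3].round(1),"t",round(sense()["time_s"],1))
E
python3 -c "
from h import *
plan(520,300,250,1.931)"
```

```text
19 x [0.0314, -0.0308, -0.0004] | total [ 0.5973 -0.5851 -0.0074] rz 0.063 j6 -0.22 at [ 215.4 -478.6  241.9] t 0.1
```

```bash
M=1; python3 -m jog '[[0.031,-0.031,0,0,0,0.015,0.0854],[0.031,-0.031,0,0,0,0.015,0.0854],[0.031,-0.031,0,0,0,0.015,0.0854],[0.031,-0.031,0,0,0,0.015,0.0854],[0.031,-0.031,0,0,0,0,0.0854]]' 60
python3 -m jog '[[0.031,-0.031,0,0,0,0,0.0854],[0.031,-0.031,0,0,0,0,0.0854],[0.031,-0.031,0,0,0,0,0.0854],[0.031,-0.031,0,0,0,0,0.0854],[0.031,-0.031,0,0,0,0,0.0854]]' >/dev/null
python3 -m jog '[[0.031,-0.031,0,0,0,0,0.0854],[0.031,-0.031,0,0,0,0,0.0854],[0.031,-0.031,0,0,0,0,0.0854],[0.031,-0.031,0,0,0,0,0.0854],[0.031,-0.031,0,0,0,0,0.0854]]' >/dev/null
python3 -m jog '[[0.031,-0.031,0,0,0,0,0.0854],[0.031,-0.031,0,0,0,0,0.0854],[0.031,-0.031,0,0,0,0,0.0854],[0.031,-0.031,0,0,0,0,0.0854],[0,0,0,0,0,0,0.0854]]'
python3 -c "
from h import *
plan(520,300,250,1.931)
shot('wrist','w1.png')"
```

```text
time_s: 0.65
eef_pos: [299.5, -274.6, 242.2]
ee_rot: [-0.0, 0.984, 0.18, 0.0]
force: [1.2, 0.7, 0.9]
grip_width: 1.0
grip_force: 0.0
time_s: 2.15
eef_pos: [551.3, 287.2, 240.5]
ee_rot: [-0.0, 0.983, 0.182, -0.001]
force: [0.9, -1.3, -0.3]
grip_width: 0.999
grip_force: 0.0
1 x [-0.0247, -0.0232, -0.0095] | total [-0.0247 -0.0232 -0.0095] rz 0.006 j6 1.5 at [551.3 287.2 240.5] t 2.1
```

View pics/w1.png

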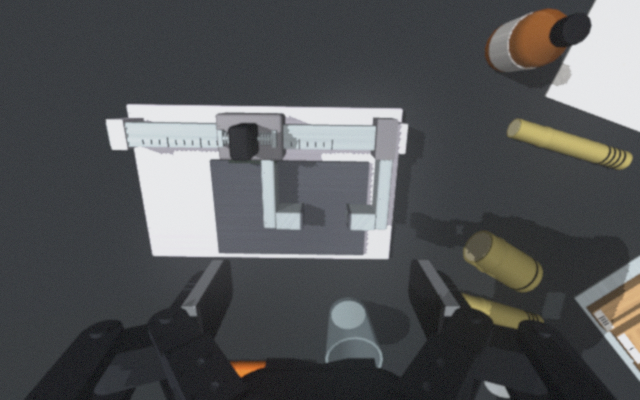

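The wrist view shows the bed corners at about (212,161), (218,254), (366,252) and (370,161). The measuring faces are at u=350 (fixed) and u=301 (moving), v about 212, and the grip top is near (242,133).

```bash
python3 - <<'E'
from h import *
T=np.load("pics/w1.png.npy"); np.set_printoptions(suppress=True,precision=1)
f=lambda l,z:px2w("wrist",l,z,T)[:,:2]
b=f([(212,161),(218,254),(366,252),(370,161)],20);print("bed",b)
e=b[1]-b[2];print(np.arctan2(e[1],e[0]),np.linalg.norm(e)); e=b[0]-b[3];print(np.arctan2(e[1],e[0]),np.linalg.norm(e))
print("faces",f([(350,212),(301,212)],56),"grip",f([(242,133)],105))
print("c1",f([(483,250),(528,280)],23),"c4",f([(519,130),(623,159)],11))
im=cv2.imread("pics/w1.png")[90:270,100:420]; cv2.imwrite("pics/c3.png",cv2.resize(im,None,fx=2.5,fy=2.5,interpolation=cv2.INTER_CUBIC))
E
```

```text
bed [[519.1 408.3]
 [405.2 370.5]
 [475.6 195.5]
 [584.5 238.3]]
1.9532580750623996 188.68235424801503
1.9379661825449443 182.19162457156636
faces [[529.6 243.8]
 [510.3 293.7]] grip [[577.8 368.4]]
c1 [[532.4  60.3]
 [515.5 -16.8]] c4 [[677.5  91.6]
 [692.7 -41.2]]
```

View pics/c3.png

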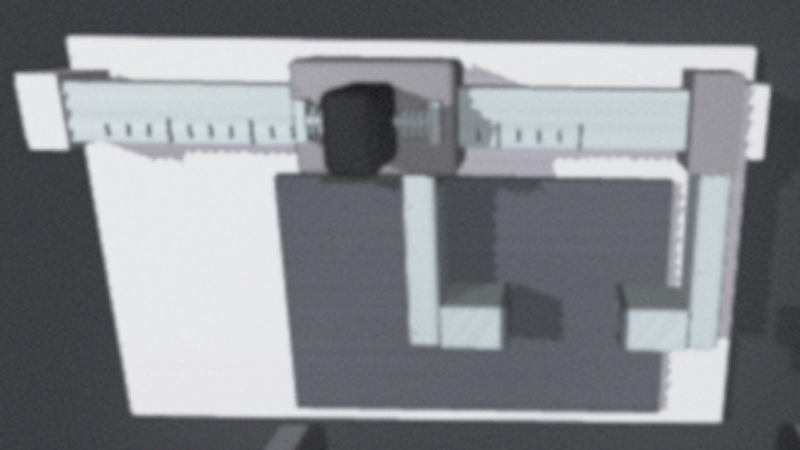

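The crop shows the jaw-top noses at crop v 308–348, with the faces at u=625 and u=505. The grip top is around (361,135). Next I'll refine these points.

```bash
python3 - <<'E'
from h import *
T=np.load("pics/w1.png.npy"); np.set_printoptions(suppress=True,precision=1)
f=lambda l,z:px2w("wrist",l,z,T)[:,:2]
print("faces",f([(350,221),(302,221)],56),"grip",f([(244.4,143)],105))
y=np.array([np.cos(1.935),np.sin(1.935)]);x=np.array([y[1],-y[0]])
b=f([(212,161),(218,254),(366,252),(370,161)],20)
for p,(bx,by) in zip(b,((60,100),(-60,100),(-60,-85),(60,-85))): print("origin est",p-bx*x-by*y)
F,Mv=f([(350,221),(302,221)],56); print("from F",F+60*y,"gap",(Mv-F)@y,(Mv-F)@x); print("grip exp",Mv+91*x+52*y)
g=np.array([566,371.]);plan(566,371,150,1.935)
E
```

```text
faces [[519.8 239.7]
 [500.8 289.1]] grip [[570.5 364.1]]
origin est [498.6 293.5]
origin est [496.9 298.5]
origin est [501.4 296.3]
origin est [498.1 296.3]
from F [498.4 295.7] gap 52.9574816850649 -0.1643451940723576
grip exp [567.3 370.1]
3 x [0.015, -0.0249, 0.0302] | total [ 0.  -0.1  0.1] rz 0.001 j6 1.49 at [550.9 285.1 240.8] t 2.2
```

```bash
python3 -m jog '[[0.015,-0.0245,0.03,0,0,0,0.0854],[0.015,-0.0245,0.03,0,0,0,0.0854],[0.015,-0.0245,0.03,0,0,0,0.0854],[0,0,0.03,0,0,0,0.0854],[0,0,0.03,0,0,0,0.0854]]' 60
python3 -m jog '[[0,0,0,0,0,0,0.0854],[0,0,0,0,0,0,0.010],[0,0,0,0,0,0,0.010],[0,0,0,0,0,0,0.010],[0,0,0,0,0,0,0.010]]'
python3 -m jog '[[0,0,0,0,0,0,0.010],[0,0,0,0,0,0,0.010],[0,0,0,0,0,0,0.010]]'
python3 -c "
from h import *
plan(567,369.5,87,1.935)"
```

```text
time_s: 2.7
eef_pos: [566.7, 367.7, 91.0]
ee_rot: [0.0, 0.984, 0.18, -0.0]
force: [0.2, 0.6, -0.5]
grip_width: 1.002
grip_force: 0.0
time_s: 3.2
eef_pos: [567.4, 368.2, 93.6]
ee_rot: [-0.0, 0.984, 0.18, 0.001]
force: [0.1, -0.5, -0.1]
grip_width: 0.334
grip_force: 0.0
time_s: 3.5
eef_pos: [567.2, 368.4, 93.3]
ee_rot: [-0.0, 0.984, 0.18, 0.001]
force: [-1.9, -0.2, 5.1]
grip_width: 0.198
grip_force: 59.6
1 x [0.0002, -0.0011, 0.0063] | total [ 0.0002 -0.0011  0.0063] rz -0.002 j6 1.61 at [567.2 368.4  93.3] t 3.5
```

```bash
python3 -m jog '[[0,-0.015,0,0,0,0,0.010],[0,-0.015,0,0,0,0,0.010],[0,-0.015,0,0,0,0,0.010],[0,-0.012,0,0,0,0,0.010],[0,-0.006,0,0,0,0,0.010]]'
python3 -m jog '[[0,0,0,0,0,0,0.010],[0,0,0,0,0,0,0.010],[0,0,0,0,0,0,0.0854],[0,0,0,0,0,0,0.0854],[0,0,0,0,0,0,0.0854]]'
python3 -m jog '[[0,0,-0.03,0,0,0,0.0854],[0,0,-0.04,0,0,0,0.0854],[0,0,-0.04,0,0,0,0.0854]]'
python3 -c "
from h import *
plan(520,60,250,0)
shot('scene','s1.png')"
```

```text
time_s: 4.0
eef_pos: [545.0, 428.3, 93.3]
ee_rot: [-0.0, 0.984, 0.181, 0.002]
force: [3.0, -0.7, 6.3]
grip_width: 0.2
grip_force: 59.7
time_s: 4.5
eef_pos: [544.3, 426.9, 91.7]
ee_rot: [0.0, 0.984, 0.18, -0.001]
force: [0.1, -0.7, -0.1]
grip_width: 0.703
grip_force: 0.0
time_s: 4.8
eef_pos: [544.2, 426.8, 203.1]
ee_rot: [0.0, 0.984, 0.18, -0.001]
force: [-0.4, -0.4, -0.3]
grip_width: 1.002
grip_force: 0.0
9 x [-0.017, 0.0372, -0.0052] | total [-0.1529  0.3344 -0.0466] rz -1.208 j6 1.7 at [544.2 426.8 203.1] t 4.8
```

```bash
python3 -c "
from h import *
plan(505,10,210,-0.23)"; python3 -m jog '[[-0.017,0.04,0,0,0,0,0.0854],[-0.018,0.04,0,0,0,0,0.0854],[-0.018,0.04,0,0,0,0,0.0854],[-0.018,0.04,0,0,0,0,0.0854],[-0.018,0.04,0,0,0,0,0.0854]]'>/dev/null
python3 -m jog '[[-0.018,0.04,0,0,0,0,0.0854],[-0.018,0.04,0,0,0,0,0.0854],[-0.018,0.04,0,0,0,0,0.0854],[-0.018,0.04,0,0,0,0,0.0854],[0,0,0,0,0,-0.14,0.0854]]'>/dev/null
python3 -m jog '[[0,0,0,0,0,-0.14,0.0854],[0,0,0,0,0,-0.14,0.0854],[0,0,0,0,0,-0.14,0.0854],[0,0,0,0,0,-0.14,0.0854],[0,0,0,0,0,-0.14,0.0854]]'>/dev/null
python3 -m jog '[[0,0,0,0,0,-0.14,0.0854],[0,0,0,0,0,0,0.0854]]'
python3 -c "
from h import *
plan(505,10,210,-0.23)
shot('wrist','w2.png')"
```

```text
10 x [-0.0187, 0.0376, -0.0001] | total [-0.1867  0.3761 -0.0009] rz -0.978 j6 1.7 at [546.  427.9 211.5] t 4.8
time_s: 6.55
eef_pos: [521.7, 33.4, 202.0]
ee_rot: [-0.0, 0.783, 0.623, -0.0]
force: [0.4, 0.1, 0.0]
grip_width: 0.999
grip_force: 0.0
1 x [-0.0265, -0.011, -0.008] | total [-0.0265 -0.011  -0.008 ] rz 0.003 j6 0.07 at [521.7  33.4 202. ] t 6.5
```

View pics/w2.png

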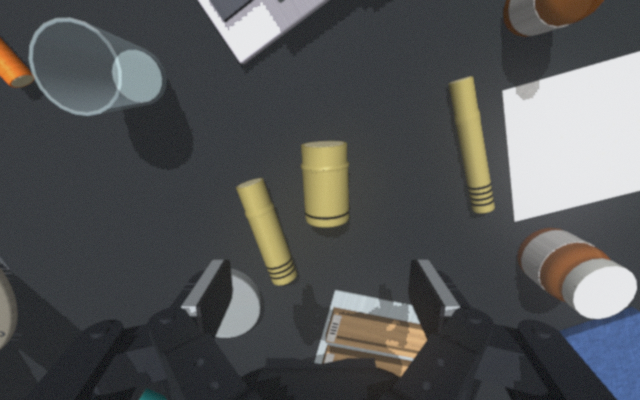

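The wrist view shows cane1 centred at about (326,184), cane3 at (267,232) and cane4 at (474,146). I'll segment the tan areas to get centres and angles.

```bash
cat >> h.py <<'E'
def canes(file,zs=None):
    T=np.load("pics/"+file+".npy"); im=cv2.imread("pics/"+file); h=cv2.cvtColor(im,cv2.COLOR_BGR2HSV)
    m=cv2.inRange(h,(20,75,70),(32,255,255)); m=cv2.morphologyEx(m,cv2.MORPH_CLOSE,np.ones((7,7)))
    for c in cv2.findContours(m,cv2.RETR_EXTERNAL,cv2.CHAIN_APPROX_NONE)[0]:
        if cv2.contourArea(c)<600: continue
        r=cv2.minAreaRect(c); b=cv2.boxPoints(r); w=sorted(r[1])
        b=b if np.linalg.norm(b[0]-b[1])<np.linalg.norm(b[1]-b[2]) else np.roll(b,1,0)
        k=min((1,2,3,4),key=lambda k:abs(w[1]/w[0]-(60+20*k)/(54-8*k))); z=27-4*k
        P=px2w("wrist",[(b[0]+b[1])/2,(b[2]+b[3])/2],z,T)[:,:2]; d=P[1]-P[0]
        W=px2w("wrist",b[:2],z,T)[:,:2]
        print("cane?",k,"px",np.round(r[0]),"mid",P.mean(0).round(1),"len",np.linalg.norm(d).round(),"wid",np.linalg.norm(W[0]-W[1]).round(),"ang",round(np.arctan2(d[1],d[0])%np.pi,3))
E
python3 -c "
from h import *
canes('w2.png')"
```

```text
cane? 3 px [267. 233.] mid [450.3 -18.2] len 129.0 wid 32.0 ang 1.602
cane? 1 px [326. 185.] mid [526.5  25.9] len 91.0 wid 47.0 ang 1.397
cane? 4 px [472. 146.] mid [684.8  27. ] len 147.0 wid 24.0 ang 1.662
```

```bash
python3 -m jog '[[0,0,0,0,0,-0.05,0.065],[0,0,0,0,0,0,0.065]]'>/dev/null; python3 -c "
from h import *
plan(520.5,-1.5,60,-0.18); plan(520.5,-1.5,19,-0.18)"
```

```text
4 x [-0.0086, 0.0013, 0.0355] | total [-0.0345  0.005   0.1422] rz -0.001 j6 0.02 at [521.8  33.4 202.2] t 6.8
5 x [-0.0069, 0.001, 0.0366] | total [-0.0345  0.0051  0.1832] rz -0.001 j6 0.02 at [521.8  33.4 202.2] t 6.8
```

```bash
python3 -m jog '[[-0.0115,0.002,0.042,0,0,0,0.065],[-0.0115,0.002,0.042,0,0,0,0.065],[-0.0115,0.001,0.042,0,0,0,0.065],[0,0,0.035,0,0,0,0.065],[0,0,0.022,0,0,0,0.065]]'
python3 -m jog '[[0,0,0,0,0,0,0.03],[0,0,0,0,0,0,0.03],[0,0,0,0,0,0,0.03],[0,0,0,0,0,0,0.03]]' 60
python3 -m jog '[[0,0,-0.03,0,0,0,0.03],[0,0,-0.04,0,0,0,0.03],[0,0,-0.04,0,0,0,0.03],[0,0,0,0,0,0,0.03]]'
python3 -c "
from h import *
plan(484.2,254.5,130,-1.207)
shot('wrist','w3.png')"
```

```text
time_s: 7.3
eef_pos: [519.5, -1.6, 16.8]
ee_rot: [-0.001, 0.769, 0.64, -0.001]
force: [0.7, -0.6, -0.7]
grip_width: 0.765
grip_force: 0.0
time_s: 7.7
eef_pos: [521.3, -1.6, 20.6]
ee_rot: [0.001, 0.767, 0.641, 0.001]
force: [0.7, -0.9, -1.1]
grip_width: 0.525
grip_force: 63.1
time_s: 8.1
eef_pos: [523.2, -1.9, 135.1]
ee_rot: [0.004, 0.767, 0.641, 0.003]
force: [1.2, -0.2, -1.8]
grip_width: 0.527
grip_force: 63.4
6 x [0.0409, -0.014, 0.0007] | total [ 0.2455 -0.0839  0.0041] rz 1.029 j6 -0.05 at [523.2  -1.9 135.1] t 8.1
```

View pics/w3.png

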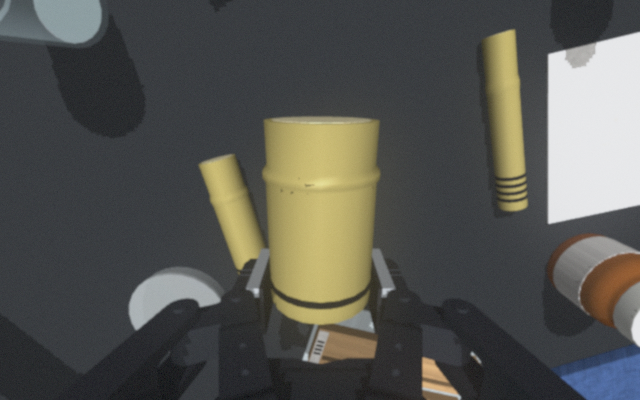

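The cane is held square: the far end's top edge is at v≈124 and the near end's at v≈316. From these I'll check the offset along the tool's x axis.

```bash
cat >> h.py <<'E'
def vx(v,zt,u=320):
    "tool x,y (mm) of a pixel on the plane tool z=zt"
    c=eyes.calibration("wrist"); M=np.array(c["mount"]); d=M[:3,:3]@np.array([(u-c["cx"])/c["fx"],(v-c["cy"])/c["fy"],1]); t=(zt-M[2,3])/d[2]; return (M[:3,3]+t*d).round(1)
E
python3 -c "
from h import *
for v in (118,124,316): print(v,vx(v,-26),vx(v,20))"
```

```text
118 [ 74.9   0.7 -26. ] [72.3  0.7 20. ]
124 [ 73.    0.7 -26. ] [69.5  0.7 20. ]
316 [ -3.7   0.8 -26. ] [-40.6   0.7  20. ]
```

```bash
python3 -m jog '[[0.025,-0.01,0,0,0,0.14,0.03],[0.025,0,0,0,0,0.14,0.03],[0.025,0,0,0,0,0.14,0.03],[0.025,0,0,0,0,0.14,0.03],[0.025,0,0,0,0,0.14,0.03]]'
python3 -m jog '[[0,0,0,0,0,0.14,0.03],[0,0,0,0,0,0.14,0.03],[0,0,0,0,0,0.05,0.03],[0,0,0,0,0,0,0.03]]'
python3 -c "
from h import *
plan(479.1,252.6,130,-1.207)"
```

```text
time_s: 8.65
eef_pos: [564.7, 111.4, 128.3]
ee_rot: [-0.0, 0.942, 0.337, -0.001]
force: [0.8, -0.2, -1.0]
grip_width: 0.526
grip_force: 63.2
time_s: 9.05
eef_pos: [564.5, 110.3, 128.3]
ee_rot: [-0.0, 0.984, 0.18, -0.001]
force: [1.2, 0.0, -1.9]
grip_width: 0.527
grip_force: 63.2
4 x [-0.0073, -0.0408, -0.0004] | total [-0.0294 -0.1633 -0.0016] rz -0.001 j6 1.2 at [564.5 110.3 128.3] t 9.1
```

```bash
python3 -m jog '[[-0.0075,-0.041,0,0,0,0,0.03],[-0.0075,-0.041,0,0,0,0,0.03],[-0.0075,-0.041,0,0,0,0,0.03],[-0.0075,-0.041,0,0,0,0,0.03],[0,0,0,0,0,0,0.03]]'
python3 -c "
from h import *
plan(479.1,252.6,42,-1.207)
shot('wrist','w4.png')"
```

```text
time_s: 9.55
eef_pos: [475.9, 256.1, 128.8]
ee_rot: [-0.0, 0.983, 0.183, -0.001]
force: [1.0, 0.4, -1.6]
grip_width: 0.525
grip_force: 63.3
2 x [0.0009, 0.0023, 0.0434] | total [0.0018 0.0045 0.0868] rz 0.005 j6 1.48 at [475.9 256.1 128.8] t 9.6
```

View pics/w4.png

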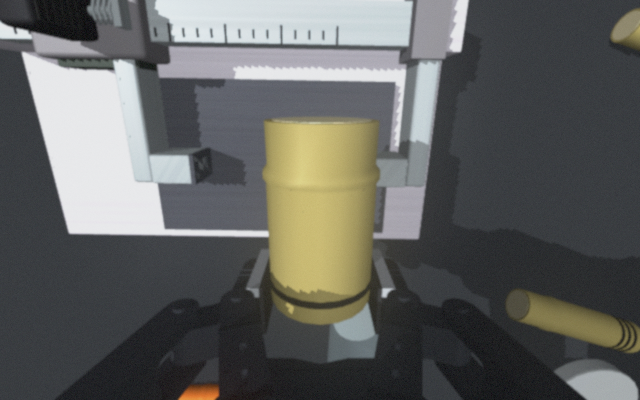

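```bash
python3 -c "
from h import *
T=np.load('pics/w4.png.npy')
B=np.array([498.3,296.3,0]);y=np.array([np.cos(1.935),np.sin(1.935),0]);x=np.array([y[1],-y[0],0]);k=np.array([0,0,1])
for n,p in dict(fixback=B-90*y-10*x+56*k,movface=B+(115-60)*y-10*x+56*k,bedcorner=B-60*x-85*y+20*k,bedc2=B-60*x+100*y+20*k).items(): print(n,w2px('wrist',p,T))"
python3 -m jog '[[0.002,0.0045,0.03,0,0,0,0.03],[0,0,0.03,0,0,0,0.03],[0,0,0.018,0,0,0,0.03],[0,0,0.006,0,0,0,0.03],[0,0,0.002,0,0,0,0.03]]'
python3 -m jog '[[0,0,0,0,0,0,0.03]]'
```

```text
fixback [408.17908345 185.5753694 ]
movface [196.75138198 184.4849475 ]
bedcorner [385.1820153 231.0666853]
bedc2 [166.94543126 229.97075154]
time_s: 10.1
eef_pos: [482.1, 248.8, 45.1]
ee_rot: [0.0, 0.984, 0.181, -0.001]
force: [-21.1, -2.6, 38.7]
grip_width: 0.528
grip_force: 93.1
time_s: 10.2
eef_pos: [482.1, 248.9, 45.4]
ee_rot: [-0.0, 0.984, 0.181, -0.0]
force: [-16.0, -0.6, 28.9]
grip_width: 0.526
grip_force: 91.6
```

```bash
python3 -m jog '[[0,-0.003,-0.004,0,0,0,0.03],[0,0,0,0,0,0,0.03]]'
python3 -c "
from h import *
print(sense()['wrist_torque'])
T=tool();print(T[:3,:3].T@sense()['wrist_torque'])
plan(479.1,252.6,42,-1.207)
shot('wrist','w5.png');shot('side','d5.png')
a=cv2.imread('pics/w5.png');b=cv2.imread('pics/d5.png')
d=cv2.resize(b[230:390,200:360],(400,400),interpolation=cv2.INTER_CUBIC)
cv2.imwrite('pics/m5.png',np.hstack([cv2.resize(a[50:350,170:470],(400,400)),d]))"
```

```text
time_s: 10.4
eef_pos: [481.8, 251.6, 47.6]
ee_rot: [0.0, 0.984, 0.18, 0.0]
force: [-0.8, -0.4, 1.7]
grip_width: 0.523
grip_force: 87.0
[-0.04260301 -0.01819854  0.05320408]
[-0.04623684  0.00190453 -0.05324852]
1 x [-0.0022, -0.0019, 0.0056] | total [-0.0022 -0.0019  0.0056] rz -0.001 j6 1.47 at [481.8 251.6  47.6] t 10.4
```

View pics/m5.png

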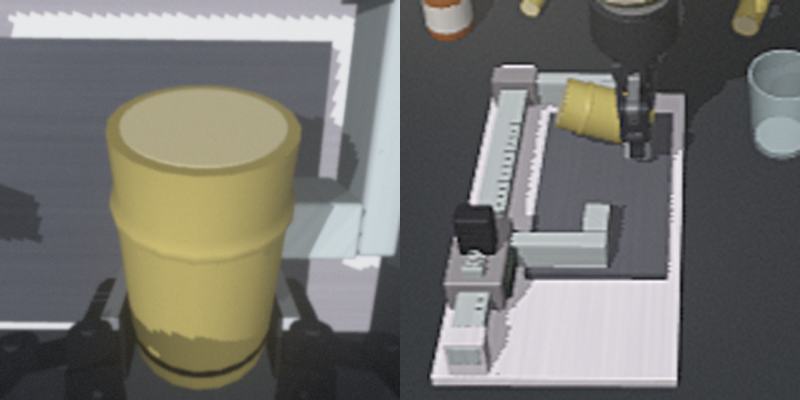

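The left crop shows the cane pitched far end up. It clipped the fixed nose because it was too close to the face. I'll shift it 14 mm along +y and lower it with a soft grip, so the bed levels it before release.

```bash
python3 -m jog '[[0,0,-0.006,0,0,0,0.03],[0,-0.007,0,0,0,0,0.03],[0,-0.007,0,0,0,0,0.03],[0,0,0,0,0,0,0.03]]' 20
python3 -m jog '[[0,0,0.004,0,0,0,0.03],[0,0,0.003,0,0,0,0.03],[0,0,0.003,0,0,0,0.03],[0,0,0,0,0,0,0.03]]' 20
```

```text
time_s: 10.9
eef_pos: [475.6, 266.2, 53.0]
ee_rot: [-0.0, 0.983, 0.181, -0.0]
force: [0.0, -0.4, -1.0]
grip_width: 0.528
grip_force: 86.6
time_s: 11.3
eef_pos: [476.0, 265.1, 42.7]
ee_rot: [0.0, 0.984, 0.18, -0.001]
force: [-0.7, 0.2, -1.3]
grip_width: 0.524
grip_force: 86.6
```

```bash
python3 -m jog '[[0,0,0.002,0,0,0,0.03],[0,0,0.002,0,0,0,0.03],[0,0,0,0,0,0,0.03]]'
python3 -m jog '[[0,0,0.001,0,0,0,0.046],[0,0,0,0,0,0,0.050],[0,0,0,0,0,0,0.056],[0,0,0,0,0,0,0.07],[0,0,0,0,0,0,0.07]]'
python3 -c "
from h import *
shot('side','d6.png');shot('wrist','w6.png')
a=cv2.imread('pics/w6.png');b=cv2.imread('pics/d6.png')
d=cv2.resize(b[230:390,200:360],(400,400),interpolation=cv2.INTER_CUBIC)
cv2.imwrite('pics/m6.png',np.hstack([cv2.resize(a[50:350,170:470],(400,400)),d]))"
```

```text
time_s: 11.6
eef_pos: [476.1, 265.2, 39.1]
ee_rot: [0.0, 0.984, 0.18, -0.0]
force: [-0.5, -0.8, -0.8]
grip_width: 0.526
grip_force: 86.6
time_s: 12.1
eef_pos: [476.2, 265.3, 38.4]
ee_rot: [-0.0, 0.984, 0.18, 0.0]
force: [-0.3, 0.5, -1.0]
grip_width: 0.823
grip_force: 0.0
```

View pics/m6.png

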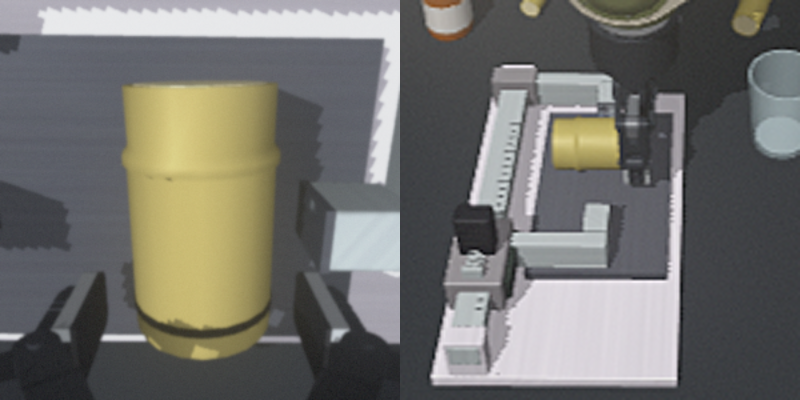

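```bash
python3 -m jog '[[0,0,-0.02,0,0,0,0.0854],[0,0,-0.045,0,0,0,0.0854],[0,0,-0.045,0,0,0,0.0854],[0,0,-0.03,0,0,0,0.0854],[0,0,0,0,0,0,0.0854]]' 60
python3 -c "
from h import *
plan(544.5,427,178,-1.207)"
```

```text
time_s: 12.7
eef_pos: [477.8, 265.9, 182.7]
ee_rot: [-0.0, 0.984, 0.18, 0.004]
force: [-0.6, 0.7, -1.3]
grip_width: 0.999
grip_force: 0.0
4 x [0.0299, -0.0317, 0.0014] | total [ 0.1195 -0.127   0.0056] rz -0.001 j6 1.5 at [477.8 265.9 182.7] t 12.7
```

```bash
cat >> h.py <<'E'
def fy():
    s=sense(); f=np.array(s["force"]); y=np.array([-.3563,.9344,0]);p=np.array(s["eef_pos"])-[498.3,296.3,0]
    print("Fy",round(f@y,1),"Fz",round(f[2],1),"ybed",round(p@y,1),"xbed",round(p@[.9344,.3563,0],1),"z",round(p[2],1),"w",round(s["grip_width"],3),"t",round(s["time_s"],1))
E
python3 -m jog '[[0.03,-0.0318,0,0,0,0,0.0854],[0.03,-0.0318,0,0,0,0,0.0854],[0.03,-0.0318,0,0,0,0,0.0854],[0.03,-0.0318,0,0,0,0,0.0854],[0,0,0,0,0,0,0.0854]]' >/dev/null
python3 -m jog '[[0,0,0.03,0,0,0,0.0854],[0,0,0.03,0,0,0,0.0854],[0,0,0.028,0,0,0,0.04],[0,0,0,0,0,0,0.04],[0,0,0,0,0,0,0.04]]'>/dev/null
python3 -c "
from h import *
fy()"
python3 -m jog '[[0,0,0,0,0,0,0.01],[0,0,0,0,0,0,0.010],[0,0,0,0,0,0,0.010],[0,0,0,0,0,0,0.010]]' 60
python3 -c "
from h import *
fy()"
```

```text
Fy 0.3 Fz 1.2 ybed 105.6 xbed 88.4 z 90.6 w 0.515 t 13.7
time_s: 14.1
eef_pos: [543.8, 427.3, 92.4]
ee_rot: [-0.001, 0.984, 0.18, 0.002]
force: [-1.4, 0.8, 6.0]
grip_width: 0.2
grip_force: 59.9
Fy 1.2 Fz 6.0 ybed 106.2 xbed 89.2 z 92.4 w 0.2 t 14.1
```

```bash
python3 -m jog '[[0,0.012,0,0,0,0,0.010],[0,0.012,0,0,0,0,0.010],[0,0.012,0,0,0,0,0.010],[0,0.012,0,0,0,0,0.010],[0,0.008,0,0,0,0,0.010]]' >/dev/null
python3 -m jog '[[0,0,0,0,0,0,0.010],[0,0,0,0,0,0,0.010]]' >/dev/null;python3 -c "
from h import *
fy()"
for i in 1 2; do python3 -m jog '[[0,0.003,0,0,0,0,0.010],[0,0.001,0,0,0,0,0.010],[0,0,0,0,0,0,0.010]]' >/dev/null;python3 -c "
from h import *
fy()"; done
```

```text
Fy 0.5 Fz 8.6 ybed 49.8 xbed 88.6 z 92.3 w 0.2 t 14.8
Fy 1.4 Fz 8.9 ybed 46.2 xbed 88.6 z 92.4 w 0.193 t 15.1
Fy 1.5 Fz 7.7 ybed 42.3 xbed 88.5 z 92.4 w 0.2 t 15.4
```

```bash
for i in 1 2 3 4; do python3 -m jog '[[0,0.0015,0,0,0,0,0.010],[0,0,0,0,0,0,0.010],[0,0,0,0,0,0,0.010]]' >/dev/null;python3 -c "
from h import *
fy()"; done
```

```text
Fy 1.2 Fz 9.4 ybed 40.8 xbed 88.5 z 92.4 w 0.193 t 15.7
Fy 1.6 Fz 9.4 ybed 39.3 xbed 88.5 z 92.4 w 0.197 t 16.0
Fy 1.4 Fz 9.4 ybed 37.8 xbed 88.5 z 92.3 w 0.194 t 16.3
Fy 2.1 Fz 8.8 ybed 36.5 xbed 88.5 z 92.4 w 0.204 t 16.6
```

```bash
for i in 1 2 3; do python3 -m jog '[[0,0.0015,0,0,0,0,0.010],[0,0,0,0,0,0,0.010],[0,0,0,0,0,0,0.010]]' >/dev/null;python3 -c "
from h import *
fy()"; done
```

```text
Fy 3.8 Fz 8.6 ybed 35.3 xbed 88.5 z 92.3 w 0.196 t 16.9
Fy 5.2 Fz 8.9 ybed 34.1 xbed 88.4 z 92.3 w 0.197 t 17.2
Fy 5.7 Fz 9.2 ybed 32.9 xbed 88.4 z 92.4 w 0.198 t 17.5
```

```bash
python3 -m jog '[[0,0,0,0,0,0,0.010],[0,0,0,0,0,0,0.010],[0,0,0,0,0,0,0.010],[0,0,0,0,0,0,0.010]]' >/dev/null;python3 -c "
from h import *
fy()"
python3 -m jog '[[0,-0.015,0,0,0,0,0.010],[0,-0.018,0,0,0,0,0.010],[0,-0.018,0,0,0,0,0.010],[0,-0.016,0,0,0,0,0.010],[0,-0.006,0,0,0,0,0.010]]' >/dev/null
python3 -m jog '[[0,0,0,0,0,0,0.010],[0,0,0,0,0,0,0.0854],[0,0,0,0,0,0,0.0854],[0,0,0,0,0,0,0.0854],[0,0,-0.04,0,0,0,0.0854]]' >/dev/null
python3 -m jog '[[0,0,-0.05,0,0,0,0.0854],[0,0,0,0,0,0,0.0854]]'
python3 -c "
from h import *
fy()
B=np.array([498.3,296.3]);y=np.array([-.3563,.9344]);x=np.array([.9344,.3563])
p=B-27*x-36*y; print(p); plan(*p,178,-1.207)
shot('wrist','w7.png'); canes('w7.png'); canes('w6.png')"
```

```text
Fy 5.6 Fz 8.5 ybed 32.9 xbed 88.4 z 92.3 w 0.202 t 17.9
time_s: 19.1
eef_pos: [545.9, 426.5, 188.2]
ee_rot: [-0.002, 0.984, 0.18, 0.006]
force: [-0.0, 1.1, -0.4]
grip_width: 1.0
grip_force: 0.0
Fy 1.0 Fz -0.4 ybed 104.7 xbed 90.9 z 188.2 w 1.0 t 19.1
[485.898  253.0415]
5 x [-0.0236, 0.0282, 0.0017] | total [-0.1178  0.1409  0.0085] rz -0.001 j6 1.7 at [545.9 426.5 188.2] t 19.1
cane? 2 px [611. 372.] mid [451.9   3.5] len 88.0 wid 38.0 ang 1.637
cane? 1 px [459. 274.] mid [507.3 249. ] len 78.0 wid 58.0 ang 0.352
cane? 1 px [321. 216.] mid [493.6 271.1] len 114.0 wid 54.0 ang 0.373
```

```bash
sed -i 's/def canes(file,zs=None):/def canes(file,zo=0):/; s/z=27-4\*k$/z=27-4*k+zo/' h.py
python3 -m jog '[[-0.0236,0.0282,0,0,0,0,0.0854],[-0.0236,0.0282,0,0,0,0,0.0854],[-0.0236,0.0282,0,0,0,0,0.0854],[-0.0236,0.0282,0,0,0,0,0.0854],[-0.0236,0.0282,0,0,0,0,0.0854]]' >/dev/null
python3 -m jog '[[0,0,0,0,0,0,0.0854],[0,0,0,0,0,0,0.0854]]' >/dev/null
python3 -c "
from h import *
fy(); plan(485.9,253,39,-1.207)
shot('wrist','w8.png'); canes('w8.png',20)"
```

```text
Fy 0.1 Fz -0.2 ybed -36.7 xbed -30.0 z 179.9 w 0.999 t 19.9
4 x [0.0008, -0.0002, 0.0352] | total [ 0.003  -0.0007  0.1409] rz -0.002 j6 1.47 at [483.4 251.3 179.9] t 19.9
cane? 3 px [535. 294.] mid [458.   -1.3] len 131.0 wid 32.0 ang 1.608
cane? 1 px [318. 158.] mid [510.7 262.9] len 88.0 wid 46.0 ang 0.36
cane? 2 px [599.  55.] mid [670.3  81.8] len 81.0 wid 22.0 ang 1.679
```

```bash
python3 -m jog '[[0.003,0,0.04,0,0,0,0.065],[0,0,0.04,0,0,0,0.065],[0,0,0.035,0,0,0,0.065],[0,0,0.025,0,0,0,0.065],[0,0,0.001,0,0,0,0.065]]'
python3 -m jog '[[0,0,0,0,0,0,0.03],[0,0,0,0,0,0,0.03],[0,0,0,0,0,0,0.03],[0,0,0,0,0,0,0.03]]' 80
python3 -m jog '[[0,0,-0.02,0,0,0,0.03],[0,0,-0.04,0,0,0,0.03],[0,0,-0.05,0,0,0,0.03],[0,0,-0.02,0,0,0,0.03],[0,0,0,0,0,0,0.03]]'
python3 -c "
from h import *
shot('wrist','w9.png'); canes('w9.png',140)
im=cv2.imread('pics/w9.png')[:,320].astype(int); print(im[80:140:4].tolist(), im[290:330:4].tolist())
plan(540,-265,160,1.124)"
```

```text
time_s: 20.4
eef_pos: [484.5, 253.1, 35.9]
ee_rot: [0.0, 0.983, 0.181, -0.003]
force: [-0.2, -0.3, -0.0]
grip_width: 0.762
grip_force: 0.0
time_s: 20.8
eef_pos: [486.3, 254.4, 40.9]
ee_rot: [-0.001, 0.984, 0.181, 0.001]
force: [-3.9, 7.6, -0.4]
grip_width: 0.513
grip_force: 82.3
time_s: 21.3
eef_pos: [487.9, 253.5, 174.2]
ee_rot: [-0.0, 0.984, 0.181, 0.005]
force: [-0.5, 0.4, -1.7]
grip_width: 0.523
grip_force: 83.0
cane? 3 px [537. 302.] mid [504.9 125.5] len 74.0 wid 18.0 ang 1.637
cane? 1 px [320. 228.] mid [501.3 258.8] len 109.0 wid 63.0 ang 0.354
cane? 2 px [600.  63.] mid [622.1 172.7] len 43.0 wid 12.0 ang 1.684
[[181, 170, 174], [182, 171, 173], [226, 223, 222], [233, 232, 230], [229, 228, 227], [110, 100, 100], [108, 102, 97], [106, 97, 96], [109, 102, 100], [108, 101, 98], [108, 102, 100], [108, 119, 121], [106, 127, 133], [129, 160, 164], [120, 191, 205]] [[100, 159, 170], [81, 128, 139], [83, 128, 138], [82, 127, 137], [68, 105, 112], [42, 51, 53], [78, 120, 128], [82, 128, 138], [83, 127, 136], [79, 120, 128]]
12 x [-0.0112, 0.0419, 0.0009] | total [-0.1345  0.5032  0.011 ] rz 0.81 j6 1.47 at [486.9 253.2 171.5] t 21.4
```

```bash
python3 -c "
from h import *
print(vx(133,-25),vx(128,-25))
plan(623,-82,250,1.118)"

```

```text
[ 70.4   0.1 -25. ] [ 72.1   0.1 -25. ]
9 x [0.0009, 0.0402, -0.0087] | total [ 0.0085  0.3617 -0.0784] rz 0.816 j6 1.47 at [486.9 253.2 171.5] t 21.4
```

```bash
python3 -m jog '[[0.001,0.04,-0.009,0,0,0,0.03],[0.001,0.04,-0.009,0,0,0,0.03],[0.001,0.04,-0.009,0,0,0,0.03],[0.001,0.04,-0.009,0,0,0,0.03],[0.001,0.04,-0.009,0,0,0,0.03]]' >/dev/null
python3 -m jog '[[0.001,0.04,-0.009,0,0,0,0.03],[0.001,0.04,-0.009,0,0,0,0.03],[0.001,0.04,-0.009,0,0,0,0.03],[0.001,0.04,-0.007,0,0,0,0.03],[0,0,0,0,0,0.14,0.03]]' >/dev/null
python3 -m jog '[[0,0,0,0,0,0.14,0.03],[0,0,0,0,0,0.14,0.03],[0,0,0,0,0,0.14,0.03],[0,0,0,0,0,0.14,0.03],[0,0,0,0,0,0.11,0.03]]' >/dev/null
python3 -m jog '[[0,0,0,0,0,0,0.03],[0,0,0,0,0,0,0.03]]'
python3 -c "
from h import *
plan(623,-82,250,1.118)
shot('wrist','w10.png')
a=cv2.imread('pics/w10.png')[60:285,340:640]; cv2.imwrite('pics/m10.png',cv2.resize(a,None,fx=2.66667,fy=2.66667,interpolation=cv2.INTER_CUBIC))"
```

```text
time_s: 23.05
eef_pos: [622.3, -80.5, 247.4]
ee_rot: [-0.0, 0.975, -0.22, -0.001]
force: [-1.1, -0.4, -0.9]
grip_width: 0.52
grip_force: 82.8
1 x [0.0013, 0.0011, -0.0026] | total [ 0.0013  0.0011 -0.0026] rz 0.009 j6 1.7 at [622.3 -80.5 247.4] t 23.1
```

View pics/m10.png

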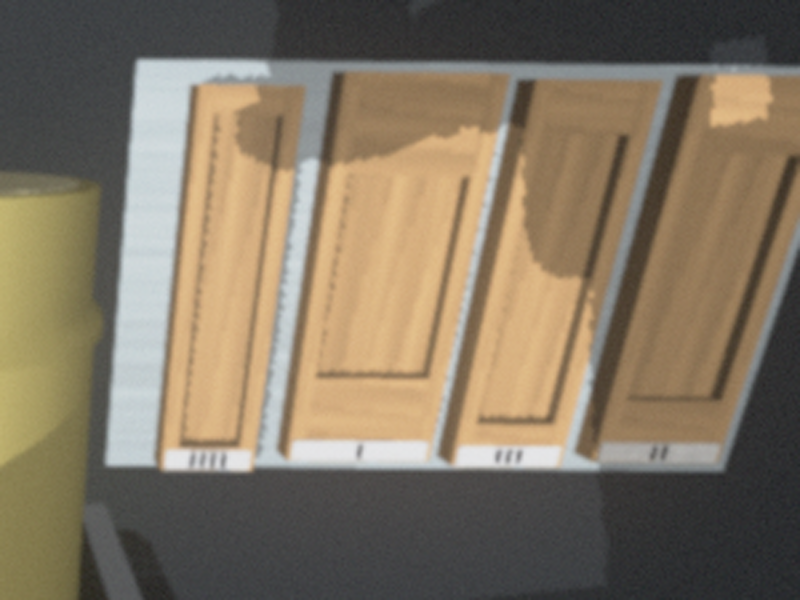

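The crop shows, left to right, trays 4, 1, 3 and 2; the card bars confirm this. I'll compute the pocket centres from the pocket and wood corners.

```bash
python3 - <<'E'
from h import *
np.set_printoptions(suppress=True,precision=1)
T=np.load("pics/w10.png.npy")
f=lambda l,z:px2w("wrist",[(u/2.66667+340-.3,v/2.66667+60-.3) for u,v in l],z,T)[:,:2]
def rep(n,l,z=15):
    P=f(l,z); d=P[0]+P[1]-P[2]-P[3]; e=P[1]+P[2]-P[0]-P[3]
    print(n,"c",P.mean(0),"len",np.linalg.norm(d)/2,"wid",np.linalg.norm(e)/2,"ang",round(np.arctan2(d[1],d[0])%np.pi,3))
rep("t4",[(192,86),(305,86),(254,470),(158,470)])
rep("p4",[(214,114),(283,114),(240,445),(182,445)])
rep("t1",[(342,73),(511,74),(430,460),(290,460)])
rep("p1",[(349,176),(470,177),(429,379),(318,379)])
rep("t3",[(532,81),(663,81),(560,466),(452,465)])
rep("p3",[(553,135),(629,135),(554,424),(479,422)])
s=f([(135,60),(106,465),(725,470)],3); print(s, np.linalg.norm(s[0]-s[1]),np.linalg.norm(s[2]-s[1])); print("mid",(s[0]+s[2])/2)
E
```

```text
t4 c [ 569.4 -193.9] len 175.43695618169517 wid 46.852760639601556 ang 2.696
p4 c [ 569.8 -195.4] len 151.18409222358645 wid 28.46055301347277 ang 2.694
t1 c [ 542.4 -262.5] len 175.0809176953733 wid 68.96475134841701 ang 2.698
p1 c [ 542.1 -262.5] len 92.14310227845961 wid 52.07801171465955 ang 2.692
t3 c [ 509.  -325.8] len 175.07824621378145 wid 53.51280950064673 ang 2.694
p3 c [ 508.6 -327.2] len 131.43823012784276 wid 34.11291541374271 ang 2.675
[[ 677.7 -195.2]
 [ 507.5 -113.2]
 [ 371.7 -392.2]] 188.94401147931546 310.2544468751408
mid [ 524.7 -293.7]
```

```bash
python3 -c "
from h import *
plan(513.1,-248.9,90,-2.018)"

```

```text
6 x [-0.0043, 0.0332, 0.0263] | total [-0.0261  0.199   0.1577] rz 0.003 j6 1.7 at [622.4 -80.5 247.6] t 23.1
```

```bash
python3 -m jog '[[-0.0052,0.0398,0.01,0,0,0,0.03],[-0.0052,0.0398,0.02,0,0,0,0.03],[-0.0052,0.0398,0.02,0,0,0,0.03],[-0.0052,0.0398,0.02,0,0,0,0.03],[-0.0052,0.0398,0.02,0,0,0,0.03]]' >/dev/null
python3 -m jog '[[0,0,0.03,0,0,0,0.03],[0,0,0.03,0,0,0,0.03],[0,0,0,0,0,0,0.03],[0,0,0,0,0,0,0.03]]'
python3 -c "
from h import *
plan(513.1,-248.9,32,-2.018)"

```

```text
time_s: 24.0
eef_pos: [513.3, -248.9, 98.9]
ee_rot: [0.0, 0.975, -0.221, 0.0]
force: [0.4, -0.3, -0.2]
grip_width: 0.516
grip_force: 82.8
2 x [-0.0001, 0.0001, 0.0335] | total [-0.0002  0.0001  0.0669] rz 0.001 j6 1.36 at [ 513.3 -248.9   98.9] t 24.0
```

```bash
python3 -m jog '[[0,0,0.03,0,0,0,0.03],[0,0,0.02,0,0,0,0.03],[0,0,0.009,0,0,0,0.03],[0,0,0.004,0,0,0,0.03],[0,0,0.002,0,0,0,0.03]]'
python3 -m jog '[[0,0,0.002,0,0,0,0.03],[0,0,0,0,0,0,0.03]]'
```

```text
time_s: 24.5
eef_pos: [513.7, -249.1, 34.4]
ee_rot: [0.0, 0.975, -0.221, 0.001]
force: [0.6, -0.5, -0.9]
grip_width: 0.519
grip_force: 82.9
time_s: 24.7
eef_pos: [513.2, -249.0, 31.9]
ee_rot: [0.0, 0.975, -0.222, 0.0]
force: [0.6, -0.1, -1.7]
grip_width: 0.522
grip_force: 82.9
```

```bash
python3 -m jog '[[0,0,0.001,0,0,0,0.046],[0,0,0,0,0,0,0.050],[0,0,0,0,0,0,0.056],[0,0,0,0,0,0,0.065],[0,0,0,0,0,0,0.065]]'
python3 -m jog '[[0,0,-0.03,0,0,0,0.065],[0,0,-0.045,0,0,0,0.065],[0,0,-0.045,0,0,0,0.065],[0,0,-0.045,0,0,0,0.065],[0,0,0,0,0,0,0.065]]'
python3 -c "
from h import *
shot('wrist','w11.png'); canes('w11.png',9); plan(460,-45,200,0.04)
a=np.array([541,-262.3,0]); T=np.load('pics/w11.png.npy')
x=np.array([.901,-.433,0]);y=np.array([.433,.901,0])
im=cv2.imread('pics/w11.png')
print(w2px('wrist',a+[0,0,32],T))
for sx in(-1,1):
  for sy in(-1,1): print(sx,sy,w2px('wrist',a+sx*46*x+sy*26.5*y+[0,0,15],T).round())"
```

```text
time_s: 25.2
eef_pos: [513.0, -248.8, 30.4]
ee_rot: [0.0, 0.975, -0.222, 0.0]
force: [-0.8, 0.2, -0.4]
grip_width: 0.758
grip_force: 0.0
time_s: 25.7
eef_pos: [514.8, -250.1, 201.7]
ee_rot: [0.002, 0.975, -0.222, 0.005]
force: [0.1, 0.5, -0.3]
grip_width: 0.76
grip_force: 0.0
cane? 2 px [181. 301.] mid [459.4 -44.3] len 73.0 wid 28.0 ang 1.619
cane? 1 px [455. 175.] mid [ 463.9 -375.8] len 103.0 wid 60.0 ang 2.712
cane? 2 px [ 26. 137.] mid [682.2 -11.9] len 94.0 wid 25.0 ang 1.658
cane? 3 px [248. 147.] mid [ 575.  -198.7] len 160.0 wid 40.0 ang 2.668
cane? 2 px [389. 145.] mid [ 516.3 -325.6] len 156.0 wid 54.0 ang 2.671
cane? 2 px [317. 141.] mid [ 550.2 -263.7] len 157.0 wid 73.0 ang 2.653
5 x [-0.0274, -0.0322, -0.0006] | total [-0.1369 -0.161  -0.0029] rz 1.084 j6 1.36 at [ 513.8 -249.4  198.1] t 25.8
[319.69704704 157.31656186]
-1 -1 [344. 197.]
-1 1 [295. 197.]
1 -1 [346. 108.]
1 1 [293. 108.]
```

```bash
python3 -c "
from h import *
h=cv2.cvtColor(cv2.imread('pics/w11.png'),cv2.COLOR_BGR2HSV)
print(h[155:160,320].tolist(),h[100:104,320].tolist(),h[140:143,248].tolist())"
sed -i 's/(20,75,70),(32/(23,75,70),(32/' h.py
python3 -c "
from h import *
canes('w11.png',9);canes('w2.png')"
```

```text
[[27, 98, 226], [26, 98, 227], [26, 99, 226], [26, 98, 226], [26, 98, 226]] [[18, 98, 227], [18, 98, 228], [19, 96, 229], [19, 96, 230]] [[21, 87, 241], [21, 86, 241], [21, 88, 240]]
cane? 2 px [181. 301.] mid [459.4 -44.3] len 73.0 wid 28.0 ang 1.619
cane? 1 px [319. 160.] mid [ 536.8 -259.5] len 87.0 wid 45.0 ang 2.694
cane? 2 px [ 26. 137.] mid [682.2 -11.9] len 94.0 wid 25.0 ang 1.658
cane? 3 px [267. 233.] mid [449.4 -17.5] len 129.0 wid 32.0 ang 1.602
cane? 1 px [326. 185.] mid [525.6  26.5] len 91.0 wid 47.0 ang 1.397
cane? 4 px [472. 146.] mid [684.   27.6] len 147.0 wid 24.0 ang 1.662
```

```bash
python3 -m jog '[[-0.027,-0.032,0,0,0,0,0.0854],[-0.027,-0.032,0,0,0,0,0.0854],[-0.027,-0.032,0,0,0,0,0.0854],[-0.027,-0.032,0,0,0,0,0.0854],[-0.027,-0.032,0,0,0,0,0.0854]]' >/dev/null
for i in 1 2; do python3 -m jog '[[0,0,0,0,0,-0.146,0.0854],[0,0,0,0,0,-0.146,0.0854],[0,0,0,0,0,-0.146,0.0854],[0,0,0,0,0,-0.146,0.0854],[0,0,0,0,0,-0.146,0.0854]]' >/dev/null; done
python3 -m jog '[[0,0,0,0,0,-0.146,0.0854],[0,0,0,0,0,-0.146,0.0854],[0,0,0,0,0,-0.146,0.0854],[0,0,0,0,0,-0.146,0.0854],[0,0,0,0,0,0,0.0854]]'
python3 -c "
from h import *
plan(460,-45,200,0.03); shot('wrist','w12.png'); canes('w12.png')"
```

```text
time_s: 27.75
eef_pos: [459.9, -46.0, 194.1]
ee_rot: [-0.001, 0.697, 0.717, -0.0]
force: [0.5, -0.4, -0.1]
grip_width: 1.002
grip_force: 0.0
1 x [0.001, 0.0001, -0.0059] | total [ 0.001   0.0001 -0.0059] rz -0.003 j6 -0.38 at [459.9 -46.  194.1] t 27.8
cane? 1 px [384. 355.] mid [ 545.4 -263.1] len 78.0 wid 42.0 ang 2.697
cane? 3 px [312. 148.] mid [451.3 -15.9] len 127.0 wid 30.0 ang 1.624
cane? 4 px [552. 105.] mid [684.5  29.7] len 147.0 wid 32.0 ang 1.659
```

```bash
python3 -m jog '[[0.003,-0.004,0.045,0,0,-0.01,0.045],[0.0025,-0.004,0.045,0,0,0,0.043],[0,0,0.04,0,0,0,0.043],[0,0,0,0,0,0,0.043],[0,0,0,0,0,0,0.043]]'
python3 -c "
from h import *
plan(452,-40.5,19,0.04)"
```

```text
time_s: 28.3
eef_pos: [452.5, -41.0, 65.9]
ee_rot: [-0.0, 0.695, 0.719, -0.0]
force: [0.4, -0.5, 1.3]
grip_width: 0.506
grip_force: 0.0
2 x [0.0002, -0.0002, 0.0234] | total [ 0.0005 -0.0005  0.0469] rz -0.006 j6 -0.38 at [452.5 -41.   65.9] t 28.3
```

```bash
python3 -m jog '[[0,0,0.025,0,0,-0.006,0.043],[0,0,0.018,0,0,0,0.043],[0,0,0.004,0,0,0,0.043],[0,0,0,0,0,0,0.043]]'
python3 -m jog '[[0,0,0,0,0,0,0.015],[0,0,0,0,0,0,0.015],[0,0,0,0,0,0,0.015],[0,0,0,0,0,0,0.015]]' 80
python3 -m jog '[[0,0,-0.03,0,0,0,0.015],[0,0,-0.04,0,0,0,0.015],[0,0,-0.045,0,0,0,0.015],[0,0,0,0,0,0,0.015]]'
python3 -c "
from h import *
shot('wrist','w13.png'); canes('w13.png',110)
im=cv2.imread('pics/w13.png'); g=im[:,318:323].mean(1).astype(int); print([(v,g[v].tolist()) for v in range(40,120,4)])
plan(484,254.5,140,-1.207)"
```

```text
time_s: 28.7
eef_pos: [453.1, -41.2, 19.6]
ee_rot: [0.001, 0.692, 0.722, 0.0]
force: [1.0, -0.6, 0.4]
grip_width: 0.501
grip_force: 0.0
time_s: 29.1
eef_pos: [453.3, -41.2, 20.2]
ee_rot: [0.001, 0.692, 0.722, 0.001]
force: [-2.3, 1.1, 9.9]
grip_width: 0.328
grip_force: 79.0
time_s: 29.5
eef_pos: [455.0, -41.7, 139.3]
ee_rot: [0.005, 0.692, 0.722, 0.002]
force: [0.0, -1.0, -1.1]
grip_width: 0.327
grip_force: 79.6
cane? 3 px [319. 209.] mid [454.6 -23.7] len 143.0 wid 32.0 ang 1.625
cane? 3 px [601. 114.] mid [581.7  34.2] len 83.0 wid 22.0 ang 1.644
[(40, [89, 86, 81]), (44, [88, 83, 80]), (48, [88, 83, 80]), (52, [89, 85, 82]), (56, [87, 84, 80]), (60, [90, 85, 83]), (64, [90, 86, 83]), (68, [89, 86, 84]), (72, [88, 87, 83]), (76, [108, 121, 120]), (80, [164, 237, 243]), (84, [162, 236, 242]), (88, [161, 236, 242]), (92, [161, 237, 242]), (96, [162, 237, 242]), (100, [161, 236, 242]), (104, [160, 236, 242]), (108, [160, 236, 242]), (112, [160, 236, 242]), (116, [160, 236, 243])]
7 x [0.042, 0.0061, -0.0006] | total [ 0.2943  0.0427 -0.0041] rz 1.249 j6 -0.39 at [453.7 -41.3 136.5] t 29.6
```

```bash
python3 -m jog '[[0.02,-0.01,0,0,0,0.14,0.015],[0.02,-0.01,0,0,0,0.14,0.015],[0.02,0,0,0,0,0.14,0.015],[0.02,0,0,0,0,0.14,0.015],[0.02,0,0,0,0,0.14,0.015]]' >/dev/null
python3 -m jog '[[0,0,0,0,0,0.14,0.015],[0,0,0,0,0,0.14,0.015],[0,0,0,0,0,0.14,0.015],[0,0,0,0,0,0.13,0.015],[0,0,0,0,0,0,0.015]]'
python3 -c "
from h import *
print(vx(77,-9.8)); plan(483,255.2,130,-1.207)"
```

```text
time_s: 30.55
eef_pos: [455.0, 55.0, 132.7]
ee_rot: [-0.0, 0.984, 0.18, -0.001]
force: [-0.4, 0.3, -0.4]
grip_width: 0.324
grip_force: 79.6
[89.   0.1 -9.8]
5 x [0.0194, -0.0355, 0.0005] | total [ 0.097  -0.1774  0.0027] rz -0.002 j6 1.07 at [455.   55.  132.7] t 30.6
```

```bash
python3 -m jog '[[0.0194,-0.0355,0,0,0,0,0.015],[0.0194,-0.0355,0,0,0,0,0.015],[0.0194,-0.0355,0,0,0,0,0.015],[0.0194,-0.0355,0,0,0,0,0.015],[0.0194,-0.0355,0,0,0,0,0.015]]' >/dev/null
python3 -m jog '[[0,0,0,0,0,0,0.015],[0,0,0,0,0,0,0.015]]' >/dev/null
python3 -c "
from h import *
fy(); plan(483,255.2,42,-1.207)"
```

```text
Fy 0.3 Fz -0.8 ybed -32.4 xbed -29.1 z 132.5 w 0.327 t 31.2
3 x [0.0001, 0.0002, 0.0302] | total [0.0003 0.0006 0.0905] rz 0.003 j6 1.48 at [482.6 255.6 132.5] t 31.2
```

```bash
python3 -m jog '[[0,0,0.03,0,0,0,0.015],[0,0,0.03,0,0,0,0.015],[0,0,0.02,0,0,0,0.015],[0,0,0.007,0,0,0,0.015],[0,0,0.003,0,0,0,0.015]]'
python3 -m jog '[[0,0,0.001,0,0,0,0.015],[0,0,0,0,0,0,0.015]]'
```

```text
time_s: 31.75
eef_pos: [483.1, 254.5, 43.0]
ee_rot: [0.0, 0.984, 0.18, -0.0]
force: [-0.5, 0.8, -0.1]
grip_width: 0.327
grip_force: 79.5
time_s: 31.95
eef_pos: [483.6, 255.3, 43.2]
ee_rot: [-0.0, 0.984, 0.18, 0.001]
force: [1.0, -0.0, 0.0]
grip_width: 0.324
grip_force: 79.5
```

```bash
python3 -m jog '[[0,0,0.002,0,0,0,0.015],[0,0,0,0,0,0,0.03],[0,0,0,0,0,0,0.036],[0,0,0,0,0,0,0.045],[0,0,0,0,0,0,0.05]]'
python3 -m jog '[[0,0,0,0,0,0,0.05],[0,0,-0.03,0,0,0,0.05],[0,0,-0.045,0,0,0,0.05],[0,0,-0.045,0,0,0,0.0854],[0,0,-0.02,0,0,0,0.0854]]' >/dev/null
python3 -m jog '[[0,0,0,0,0,0,0.0854]]'
python3 -c "
from h import *
shot('wrist','w14.png'); canes('w14.png',20); B=np.array([498.3,296.3]);y=np.array([-.3563,.9344]);x=np.array([.9344,.3563])
print((np.array([0,0]))); p=B+89*x+104.5*y; plan(*p,178,-1.207)"
```

```text
time_s: 32.45
eef_pos: [483.2, 255.4, 40.4]
ee_rot: [-0.0, 0.984, 0.18, 0.0]
force: [0.6, 0.2, 0.8]
grip_width: 0.588
grip_force: 0.0
time_s: 33.05
eef_pos: [484.3, 255.7, 183.5]
ee_rot: [-0.0, 0.984, 0.18, 0.003]
force: [0.4, -0.3, -0.9]
grip_width: 0.999
grip_force: 0.0
cane? 3 px [318. 162.] mid [505.8 265.6] len 126.0 wid 29.0 ang 0.361
cane? 2 px [599.  61.] mid [670.6  80.7] len 82.0 wid 22.0 ang 1.68
[0 0]
5 x [0.0234, -0.0275, 0.0007] | total [ 0.1172 -0.1376  0.0034] rz -0.001 j6 1.48 at [483.5 255.4 181.2] t 33.1
```

```bash
python3 -m jog '[[0.0234,-0.0275,0,0,0,0,0.0854],[0.0234,-0.0275,0,0,0,0,0.0854],[0.0234,-0.0275,0,0,0,0,0.0854],[0.0234,-0.0275,0,0,0,0,0.0854],[0.0234,-0.0275,0,0,0,0,0.0854]]' >/dev/null
python3 -m jog '[[0,0,0.025,0,0,0,0.0854],[0,0,0.035,0,0,0,0.0854],[0,0,0.029,0,0,0,0.05],[0,0,0,0,0,0,0.03],[0,0,0,0,0,0,0.03]]'>/dev/null
python3 -c "
from h import *
fy()"
python3 -m jog '[[0,0,0,0,0,0,0.01],[0,0,0,0,0,0,0.010],[0,0,0,0,0,0,0.010],[0,0,0,0,0,0,0.010]]' 60 >/dev/null
python3 -c "
from h import *
fy()"
python3 -m jog '[[0,0.015,0,0,0,0,0.010],[0,0.015,0,0,0,0,0.010],[0,0.015,0,0,0,0,0.010],[0,0.015,0,0,0,0,0.010],[0,0.012,0,0,0,0,0.010]]' >/dev/null
python3 -m jog '[[0,0.005,0,0,0,0,0.010],[0,0,0,0,0,0,0.010],[0,0,0,0,0,0,0.010]]' >/dev/null
python3 -c "
from h import *
fy()"
```

```text
Fy 1.1 Fz 0.6 ybed 104.3 xbed 88.3 z 90.8 w 0.515 t 34.1
Fy 1.2 Fz 5.4 ybed 104.7 xbed 89.2 z 93.3 w 0.203 t 34.5
Fy 0.6 Fz 9.1 ybed 27.3 xbed 88.4 z 93.2 w 0.198 t 35.3
```

```bash
python3 -m jog '[[0,0.003,0,0,0,0,0.010],[0,0.003,0,0,0,0,0.010],[0,0,0,0,0,0,0.010],[0,0,0,0,0,0,0.010]]' >/dev/null
for i in 1 2 3; do python3 -m jog '[[0,0.0015,0,0,0,0,0.010],[0,0,0,0,0,0,0.010],[0,0,0,0,0,0,0.010]]' >/dev/null;python3 -c "
from h import *
fy()"; done
```

```text
Fy 2.5 Fz 10.7 ybed 20.4 xbed 88.3 z 93.2 w 0.197 t 36.0
Fy 3.2 Fz 9.7 ybed 19.2 xbed 88.3 z 93.2 w 0.194 t 36.3
Fy 4.1 Fz 8.7 ybed 17.9 xbed 88.3 z 93.3 w 0.198 t 36.6
```

Force is rising as expected. I'll press a little more, hold, then open.

```bash
python3 -m jog '[[0,0.0018,0,0,0,0,0.010],[0,0,0,0,0,0,0.010],[0,0,0,0,0,0,0.010],[0,0,0,0,0,0,0.010],[0,0,0,0,0,0,0.010]]' >/dev/null;python3 -c "
from h import *
fy()"
python3 -m jog '[[0,0,0,0,0,0,0.010]]' >/dev/null
python3 -m jog '[[0,-0.015,0,0,0,0,0.010],[0,-0.02,0,0,0,0,0.010],[0,-0.02,0,0,0,0,0.010],[0,-0.02,0,0,0,0,0.010],[0,-0.012,0,0,0,0,0.010]]' >/dev/null
python3 -m jog '[[0,0,0,0,0,0,0.010],[0,0,0,0,0,0,0.0854],[0,0,0,0,0,0,0.0854],[0,0,0,0,0,0,0.0854],[0,0,-0.04,0,0,0,0.0854]]' >/dev/null
python3 -m jog '[[0,0,-0.05,0,0,0,0.0854],[0,0,0,0,0,0,0.0854]]' >/dev/null
python3 -c "
from h import *
fy(); B=np.array([498.3,296.3]);y=np.array([-.3563,.9344]);x=np.array([.9344,.3563])
p=B-28*x-44.5*y; plan(*p,178,-1.207)"
```

```text
Fy 6.6 Fz 9.7 ybed 16.5 xbed 88.2 z 93.2 w 0.201 t 37.1
Fy -0.1 Fz 0.7 ybed 102.3 xbed 90.8 z 189.1 w 0.999 t 38.4
5 x [-0.0237, 0.0294, 0.0019] | total [-0.1187  0.147   0.0094] rz -0.001 j6 1.7 at [546.7 424.2 189.1] t 38.4
```

```bash
python3 -m jog '[[-0.0237,0.0294,0,0,0,0,0.0854],[-0.0237,0.0294,0,0,0,0,0.0854],[-0.0237,0.0294,0,0,0,0,0.0854],[-0.0237,0.0294,0,0,0,0,0.0854],[-0.0237,0.0294,0,0,0,0,0.0854]]' >/dev/null
python3 -m jog '[[0,0,0,0,0,0,0.05],[0,0,0,0,0,0,0.045]]' >/dev/null
python3 -c "
from h import *
fy(); B=np.array([498.3,296.3]);y=np.array([-.3563,.9344]);x=np.array([.9344,.3563])
p=B-28*x-44.5*y; plan(*p,40,-1.207)
shot('wrist','w15.png'); canes('w15.png',20)"
```

```text
Fy 1.4 Fz 0.1 ybed -45.2 xbed -30.2 z 181.6 w 0.69 t 39.1
4 x [0.0005, -0.0002, 0.0354] | total [ 0.002  -0.0007  0.1416] rz -0.002 j6 1.46 at [486.2 243.3 181.6] t 39.1
cane? 3 px [318. 147.] mid [519.4 258.2] len 124.0 wid 29.0 ang 0.359
cane? 2 px [593.  57.] mid [671.3  75.2] len 90.0 wid 22.0 ang 1.677
```

```bash
python3 -m jog '[[0.003,0,0.04,0,0,0,0.045],[0,0,0.04,0,0,0,0.045],[0,0,0.035,0,0,0,0.045],[0,0,0.025,0,0,0,0.045],[0,0,0.001,0,0,0,0.045]]' >/dev/null
python3 -m jog '[[0,0,0,0,0,0,0.015],[0,0,0,0,0,0,0.015],[0,0,0,0,0,0,0.015],[0,0,0,0,0,0,0.015]]' 80
python3 -m jog '[[0,0,-0.02,0,0,0,0.015],[0,0,-0.04,0,0,0,0.015],[0,0,-0.05,0,0,0,0.015],[0,0,-0.02,0,0,0,0.015],[0,0,0,0,0,0,0.015]]'
python3 -c "
from h import *
shot('wrist','w16.png'); canes('w16.png',140)
im=cv2.imread('pics/w16.png'); g=im[:,318:323].mean(1).astype(int); print([(v,g[v].tolist()) for v in range(30,130,5)])"
```

```text
time_s: 40.05
eef_pos: [488.9, 246.1, 41.8]
ee_rot: [-0.001, 0.984, 0.181, 0.001]
force: [-2.3, 5.1, -3.5]
grip_width: 0.294
grip_force: 78.7
time_s: 40.55
eef_pos: [490.4, 245.6, 175.4]
ee_rot: [-0.0, 0.984, 0.181, 0.005]
force: [-0.1, 0.2, -1.0]
grip_width: 0.299
grip_force: 79.1
cane? 3 px [319. 193.] mid [513.9 254.9] len 146.0 wid 42.0 ang 0.363
cane? 2 px [595.  64.] mid [623.8 165.5] len 48.0 wid 12.0 ang 1.678
[(30, [233, 231, 231]), (35, [233, 230, 229]), (40, [222, 219, 211]), (45, [220, 217, 207]), (50, [219, 216, 206]), (55, [219, 215, 205]), (60, [146, 202, 213]), (65, [131, 200, 213]), (70, [129, 198, 212]), (75, [128, 197, 211]), (80, [125, 195, 209]), (85, [125, 194, 208]), (90, [124, 192, 208]), (95, [124, 193, 207]), (100, [123, 193, 206]), (105, [123, 192, 206]), (110, [123, 191, 206]), (115, [122, 191, 205]), (120, [122, 189, 204]), (125, [120, 189, 203])]
```

```bash
python3 - <<'E'
from h import *
print(vx(57,-8.2))
for f in("w13.png","w16.png"):
    h=cv2.cvtColor(cv2.imread("pics/"+f),cv2.COLOR_BGR2HSV); m=cv2.inRange(h,(23,75,70),(32,255,255))
    for v in(85,110,150,180,210,240):
        u=np.where(m[v,230:410])[0]+230; 
        w=u.max()-u.min(); 
        # level prediction: width 30 at axis height ~ tool z=+5
        a=vx(v,5,u.min()); b=vx(v,5,u.max()); print(f,v,u.min(),u.max(),"w@axis",(b[1]-a[1]).round(1),"mid y",((a+b)/2)[1].round(1))
    v=np.where(m[:,320])[0]; print(v.min(),v.max())
E
```

```text
[95.9  0.1 -8.2]
w13.png 85 281 352 w@axis 29.4 mid y -1.3
w13.png 110 283 352 w@axis 29.3 mid y -1.0
w13.png 150 283 353 w@axis 30.9 mid y -0.8
w13.png 180 286 351 w@axis 29.7 mid y -0.5
w13.png 210 287 351 w@axis 30.1 mid y -0.4
w13.png 240 289 350 w@axis 29.6 mid y -0.1
79 340
w16.png 85 285 353 w@axis 28.2 mid y -0.3
w16.png 110 286 352 w@axis 28.0 mid y -0.3
w16.png 150 285 353 w@axis 30.0 mid y -0.3
w16.png 180 287 351 w@axis 29.2 mid y -0.3
w16.png 210 288 350 w@axis 29.1 mid y -0.4
w16.png 240 289 350 w@axis 29.6 mid y -0.1
60 327
```

```bash
python3 -m jog '[[0,0.03,0,0,0,0.135,0.015],[0,0.03,0,0,0,0.135,0.015],[0,0.03,0,0,0,0.135,0.015],[0,0.03,0,0,0,0.135,0.015],[0,0.03,0,0,0,0.135,0.015]]' >/dev/null
python3 -m jog '[[0,0.03,0,0,0,0.135,0.015],[0,0,0,0,0,0,0.015]]'
python3 -c "
from h import *
print(vx(340,-10),vx(327,-8.2)); plan(476.5,-311.6,120,-2.018)"
```

```text
time_s: 41.3
eef_pos: [492.2, 67.3, 169.6]
ee_rot: [0.0, 0.974, -0.225, -0.001]
force: [-0.1, -1.0, -0.1]
grip_width: 0.301
grip_force: 79.1
[-30.2  -0.5 -10. ] [-24.1  -0.5  -8.2]
9 x [0.0169, 0.0386, 0.0055] | total [0.1519 0.3475 0.0497] rz -0.006 j6 1.92 at [492.2  67.3 169.6] t 41.3
```

```bash
python3 -m jog '[[0.0169,0.0386,0.002,0,0,0,0.015],[0.0169,0.0386,0.002,0,0,0,0.015],[0.0169,0.0386,0.002,0,0,0,0.015],[0.0169,0.0386,0.002,0,0,0,0.015],[0.0169,0.0386,0.002,0,0,-0.006,0.015]]' >/dev/null
python3 -m jog '[[0.0169,0.0386,0.006,0,0,0,0.015],[0.0169,0.0386,0.006,0,0,0,0.015],[0.0169,0.0386,0.006,0,0,0,0.015],[0.0169,0.0386,0.006,0,0,0,0.015],[0,0,0,0,0,0,0.015]]' >/dev/null
python3 -m jog '[[0,0,0,0,0,0,0.015]]'
python3 -c "
from h import *
plan(476.5,-311.6,34,-2.018)"
```

```text
time_s: 42.4
eef_pos: [481.0, -309.2, 135.3]
ee_rot: [-0.001, 0.976, -0.219, -0.001]
force: [0.3, 1.8, -0.7]
grip_width: 0.301
grip_force: 79.2
3 x [-0.001, 0.0014, 0.0338] | total [-0.0029  0.0042  0.1013] rz 0.006 j6 1.24 at [ 481.  -309.2  135.3] t 42.4
```

```bash
python3 -m jog '[[-0.003,0.004,0.03,0,0,0.006,0.015],[0,0,0.03,0,0,0,0.015],[0,0,0,0,0,0,0.015],[0,0,0,0,0,0,0.015]]'
python3 -c "
from h import *
plan(476.5,-311.6,35,-2.018)
shot('wrist','w17.png')
T=np.load('pics/w17.png.npy');p=np.array([508.5,-327,0]);x=np.array([.901,-.433,0]);y=np.array([.433,.901,0])
cv2.imwrite('pics/m17.png',cv2.imread('pics/w17.png'))
"
```

```text
time_s: 42.8
eef_pos: [477.2, -310.8, 77.0]
ee_rot: [-0.0, 0.975, -0.221, -0.0]
force: [0.6, 0.4, -0.5]
grip_width: 0.301
grip_force: 79.2
1 x [-0.0003, 0.001, 0.042] | total [-0.0003  0.001   0.042 ] rz 0.002 j6 1.23 at [ 477.2 -310.8   77. ] t 42.8
```

```bash
python3 -m jog '[[0,0.001,0.02,0,0,0,0.015],[0,0,0.014,0,0,0,0.015],[0,0,0.006,0,0,0,0.015],[0,0,0.002,0,0,0,0.015],[0,0,0,0,0,0,0.015]]'
python3 -m jog '[[0,0,0.002,0,0,0,0.015],[0,0,0,0,0,0,0.015]]'
```

```text
time_s: 43.35
eef_pos: [476.4, -312.8, 34.7]
ee_rot: [0.0, 0.975, -0.222, 0.0]
force: [-0.7, 0.3, -0.5]
grip_width: 0.301
grip_force: 79.2
time_s: 43.55
eef_pos: [476.3, -312.7, 32.5]
ee_rot: [0.0, 0.975, -0.222, 0.0]
force: [-0.1, -0.4, -0.5]
grip_width: 0.297
grip_force: 79.2
```

```bash
python3 -m jog '[[0,0,0.001,0,0,0,0.028],[0,0,0,0,0,0,0.032],[0,0,0,0,0,0,0.038],[0,0,0,0,0,0,0.045],[0,0,0,0,0,0,0.045]]'
python3 -m jog '[[0,0,-0.03,0,0,0,0.045],[0,0,-0.045,0,0,0,0.045],[0,0,-0.045,0,0,0,0.05],[0,0,-0.045,0,0,0,0.0854],[0,0,0,0,0,0,0.0854]]' >/dev/null
python3 -c "
from h import *
shot('wrist','w18.png'); canes('w18.png',9); plan(670,-20,200,0.09)"
```

```text
time_s: 44.05
eef_pos: [476.3, -312.7, 31.4]
ee_rot: [0.0, 0.975, -0.222, 0.0]
force: [-0.5, -0.1, 0.3]
grip_width: 0.528
grip_force: 0.0
cane? 3 px [318. 150.] mid [ 506.  -325.7] len 126.0 wid 28.0 ang 2.693
cane? 4 px [184. 145.] mid [ 567.6 -205.2] len 141.0 wid 23.0 ang 2.675
cane? 2 px [241. 139.] mid [ 548.4 -262. ] len 144.0 wid 48.0 ang 2.717
8 x [0.0059, -0.0435, -0.0002] | total [ 0.0472 -0.348  -0.0013] rz 1.034 j6 1.23 at [ 477.  -313.4  199.1] t 44.6
```

```bash
python3 -m jog '[[0.006,-0.045,0,0,0,0,0.0854],[0.006,-0.045,0,0,0,0,0.0854],[0.006,-0.045,0,0,0,0,0.0854],[0.006,-0.045,0,0,0,0,0.0854],[0.006,-0.045,0,0,0,0,0.0854]]' >/dev/null
python3 -m jog '[[0.006,-0.045,0,0,0,-0.14,0.0854],[0.006,-0.045,0,0,0,-0.14,0.0854],[0.006,-0.04,0,0,0,-0.14,0.0854],[0,0,0,0,0,-0.14,0.0854],[0,0,0,0,0,-0.14,0.0854]]' >/dev/null
for i in 1 2; do python3 -m jog '[[0,0,0,0,0,-0.14,0.0854],[0,0,0,0,0,-0.14,0.0854],[0,0,0,0,0,-0.14,0.0854],[0,0,0,0,0,-0.14,0.0854],[0,0,0,0,0,-0.14,0.0854]]' >/dev/null; done
python3 -m jog '[[0,0,0,0,0,0,0.0854]]' >/dev/null
python3 -c "
from h import *
plan(687,1,60,0.09); shot('wrist','w19.png'); canes('w19.png')"
```

```text
4 x [0.0009, 0.0077, 0.0336] | total [0.0036 0.0308 0.1345] rz -0.007 j6 -0.27 at [656.9  -5.2 194.6] t 46.7
cane? 4 px [349. 146.] mid [683.8  27.6] len 145.0 wid 25.0 ang 1.659
```

```bash
python3 -m jog '[[0.0045,0.030,0.03,0,0,0,0.05],[0,0,0.045,0,0,0,0.04],[0,0,0.04,0,0,0,0.036],[0,0,0,0,0,0,0.036],[0,0,0,0,0,0,0.036]]' >/dev/null
python3 -c "
from h import *
plan(686.3,2,20,0.088)"
```

```text
2 x [0.0002, -0.0004, 0.031] | total [ 0.0004 -0.0008  0.062 ] rz -0.008 j6 -0.25 at [687.1   1.6  82. ] t 47.2
```

```bash
python3 -m jog '[[0,-0.0008,0.035,0,0,-0.006,0.036],[0,0,0.022,0,0,0,0.036],[0,0,0.006,0,0,0,0.036],[0,0,0,0,0,0,0.036]]'
python3 -m jog '[[0,0,0,0,0,0,0.01],[0,0,0,0,0,0,0.01],[0,0,0,0,0,0,0.01],[0,0,0,0,0,0,0.01]]' 80
python3 -m jog '[[0,0,-0.03,0,0,0,0.01],[0,0,-0.04,0,0,0,0.01],[0,0,-0.045,0,0,0,0.01],[0,0,0,0,0,0,0.01]]'
python3 -c "
from h import *
shot('wrist','w20.png')
h=cv2.cvtColor(cv2.imread('pics/w20.png'),cv2.COLOR_BGR2HSV); m=cv2.inRange(h,(23,75,70),(32,255,255)); v=np.where(m[:,320])[0]; print(v.min(),v.max(),vx(v.min(),-2),vx(v.max(),-2))
for q in(70,100,150,200,240):
    u=np.where(m[q,230:410])[0]+230; print(q,u.min(),u.max(),(vx(q,9,u.max())-vx(q,9,u.min()))[1])
plan(484,254.5,140,-1.207)"
```

```text
time_s: 47.65
eef_pos: [686.9, 1.5, 20.1]
ee_rot: [0.001, 0.676, 0.737, 0.001]
force: [-0.1, -1.0, 0.3]
grip_width: 0.425
grip_force: 0.0
time_s: 48.05
eef_pos: [687.5, 1.4, 21.4]
ee_rot: [0.002, 0.675, 0.737, 0.001]
force: [-2.4, -0.7, 6.9]
grip_width: 0.221
grip_force: 78.5
time_s: 48.45
eef_pos: [689.0, 1.2, 142.2]
ee_rot: [0.006, 0.675, 0.737, 0.004]
force: [0.2, 0.1, 0.5]
grip_width: 0.22
grip_force: 78.5
51 343 [98.   0.8 -2. ] [-40.1   0.8  -2. ]
70 293 343 21.0
100 294 343 21.2
150 294 343 22.299999999999997
200 297 341 21.1
240 298 340 21.0
8 x [0.0337, -0.0226, -0.0005] | total [ 0.27   -0.1807 -0.0037] rz 1.295 j6 -0.26 at [687.8   1.4 138.4] t 48.5
```

```bash
python3 -m jog '[[0,-0.03,0,0,0,0.13,0.01],[0,-0.03,0,0,0,0.13,0.01],[0,-0.03,0,0,0,0.13,0.01],[0,-0.03,0,0,0,0.13,0.01],[0,-0.03,0,0,0,0.13,0.01]]' >/dev/null
python3 -m jog '[[0,-0.03,0,0,0,0.13,0.01],[0,0,0,0,0,0.13,0.01],[0,0,0,0,0,0.13,0.01],[0,0,0,0,0,0.13,0.01],[0,0,0,0,0,0.125,0.01]]' >/dev/null
python3 -m jog '[[0,0,0,0,0,0,0.01]]'
python3 -c "
from h import *
plan(483.7,253.3,135,-1.207)"
```

```text
time_s: 49.6
eef_pos: [515.2, 42.9, 133.1]
ee_rot: [-0.0, 0.984, 0.18, -0.0]
force: [0.3, 1.1, 0.1]
grip_width: 0.22
grip_force: 78.6
5 x [0.009, -0.0416, -0.0004] | total [ 0.0452 -0.2079 -0.0019] rz -0.001 j6 1.06 at [515.2  42.9 133.1] t 49.6
```

```bash
python3 -m jog '[[0.009,-0.0416,0,0,0,0,0.01],[0.009,-0.0416,0,0,0,0,0.01],[0.009,-0.0416,0,0,0,0,0.01],[0.009,-0.0416,0,0,0,0,0.01],[0.009,-0.0416,0,0,0,0,0.01]]' >/dev/null
python3 -m jog '[[0,0,0,0,0,0,0.01],[0,0,0,0,0,0,0.01]]'
python3 -c "
from h import *
plan(483.7,253.3,44,-1.207)"
```

```text
time_s: 50.3
eef_pos: [483.0, 253.7, 133.0]
ee_rot: [0.0, 0.983, 0.183, -0.0]
force: [-0.1, -0.4, -0.0]
grip_width: 0.218
grip_force: 78.7
2 x [0.0003, 0.0003, 0.0445] | total [0.0005 0.0006 0.089 ] rz 0.004 j6 1.47 at [483.  253.7 133. ] t 50.3
```

```bash
python3 -m jog '[[-0.009,0,0.02,0,0,0,0.01],[0,0,0.035,0,0,0,0.01],[0,0,0.022,0,0,0,0.01],[0,0,0.008,0,0,0,0.01],[0,0,0.003,0,0,0,0.01]]' >/dev/null
python3 -m jog '[[0,0,0.001,0,0,0,0.01],[0,0,0.001,0,0,0,0.01],[0,0,0,0,0,0,0.01]]'
python3 -m jog '[[0,0,0,0,0,0,0.02],[0,0,0,0,0,0,0.026],[0,0,0,0,0,0,0.034],[0,0,0,0,0,0,0.045],[0,0,0,0,0,0,0.045]]'
python3 -m jog '[[0,0,-0.03,0,0,0,0.045],[0,0,-0.045,0,0,0,0.05],[0,0,-0.045,0,0,0,0.0854],[0,0,-0.02,0,0,0,0.0854],[0,0,0,0,0,0,0.0854]]' >/dev/null
python3 -c "
from h import *
fy();shot('wrist','w21.png'); canes('w21.png',20); B=np.array([498.3,296.3]);y=np.array([-.3563,.9344]);x=np.array([.9344,.3563])
p=B+89*x+102.5*y; plan(*p,178,-1.207)"
```

```text
time_s: 51.1
eef_pos: [475.5, 250.1, 44.0]
ee_rot: [-0.0, 0.983, 0.181, 0.001]
force: [0.3, 0.7, -0.3]
grip_width: 0.214
grip_force: 78.7
time_s: 51.6
eef_pos: [475.1, 250.1, 43.4]
ee_rot: [-0.0, 0.984, 0.181, 0.0]
force: [-0.2, -0.2, -0.3]
grip_width: 0.524
grip_force: 0.0
Fy -0.6 Fz 0.4 ybed -35.0 xbed -37.0 z 186.4 w 0.999 t 52.1
cane? 4 px [318. 157.] mid [499.5 260.6] len 144.0 wid 21.0 ang 0.373
5 x [0.0254, -0.0275, 0.0013] | total [ 0.1269 -0.1375  0.0063] rz 0.0 j6 1.47 at [475.3 250.1 184.1] t 52.1
```

```bash
python3 -m jog '[[0.0254,-0.0275,0,0,0,0,0.0854],[0.0254,-0.0275,0,0,0,0,0.0854],[0.0254,-0.0275,0,0,0,0,0.0854],[0.0254,-0.0275,0,0,0,0,0.0854],[0.0254,-0.0275,0,0,0,0,0.0854]]' >/dev/null
python3 -m jog '[[0,0,0.025,0,0,0,0.0854],[0,0,0.035,0,0,0,0.0854],[0,0,0.031,0,0,0,0.05],[0,0,0,0,0,0,0.03],[0,0,0,0,0,0,0.03]]'>/dev/null
python3 -m jog '[[0,0,0,0,0,0,0.01],[0,0,0,0,0,0,0.010],[0,0,0,0,0,0,0.010],[0,0,0,0,0,0,0.010]]' 60 >/dev/null
python3 -c "
from h import *
fy()"
python3 -m jog '[[0,0.015,0,0,0,0,0.010],[0,0.015,0,0,0,0,0.010],[0,0.015,0,0,0,0,0.010],[0,0.015,0,0,0,0,0.010],[0,0.015,0,0,0,0,0.010]]' >/dev/null
python3 -m jog '[[0,0.008,0,0,0,0,0.010],[0,0,0,0,0,0,0.010],[0,0,0,0,0,0,0.010]]' >/dev/null
python3 -c "
from h import *
fy()"
```

```text
Fy 1.4 Fz 7.2 ybed 102.7 xbed 89.6 z 94.4 w 0.198 t 53.5
Fy -1.3 Fz 9.6 ybed 19.2 xbed 88.8 z 94.3 w 0.193 t 54.4
```

```bash
python3 -m jog '[[0,0.003,0,0,0,0,0.010],[0,0.003,0,0,0,0,0.010],[0,0,0,0,0,0,0.010],[0,0,0,0,0,0,0.010]]' >/dev/null
for i in 1 2 3; do python3 -m jog '[[0,0.0015,0,0,0,0,0.010],[0,0,0,0,0,0,0.010],[0,0,0,0,0,0,0.010]]' >/dev/null;python3 -c "
from h import *
fy()"; done
```

```text
Fy 2.3 Fz 10.3 ybed 12.5 xbed 88.7 z 94.4 w 0.189 t 55.0
Fy 3.2 Fz 10.4 ybed 11.3 xbed 88.7 z 94.4 w 0.199 t 55.4
Fy 3.7 Fz 9.4 ybed 10.1 xbed 88.7 z 94.3 w 0.2 t 55.6
```

```bash
python3 -m jog '[[0,0.0018,0,0,0,0,0.010],[0,0,0,0,0,0,0.010],[0,0,0,0,0,0,0.010],[0,0,0,0,0,0,0.010],[0,0,0,0,0,0,0.010]]' >/dev/null;python3 -c "
from h import *
fy()"
python3 -m jog '[[0,0,0,0,0,0,0.010]]' >/dev/null
python3 -m jog '[[0,-0.02,0,0,0,0,0.010],[0,-0.02,0,0,0,0,0.010],[0,-0.02,0,0,0,0,0.010],[0,-0.02,0,0,0,0,0.010],[0,-0.012,0,0,0,0,0.010]]' >/dev/null
python3 -m jog '[[0,0,0,0,0,0,0.010],[0,0,0,0,0,0,0.0854],[0,0,0,0,0,0,0.0854],[0,0,0,0,0,0,0.0854],[0,0,-0.04,0,0,0,0.0854]]' >/dev/null
python3 -m jog '[[0,0,-0.05,0,0,0,0.0854],[0,0,0,0,0,0,0.0854]]' >/dev/null
python3 -c "
from h import *
fy(); B=np.array([498.3,296.3]);y=np.array([-.3563,.9344]);x=np.array([.9344,.3563])
p=B-30*x-48*y; plan(*p,178,-1.207)"
```

```text
Fy 6.3 Fz 9.5 ybed 8.7 xbed 88.6 z 94.4 w 0.194 t 56.1
Fy -0.1 Fz 0.1 ybed 99.3 xbed 91.2 z 190.2 w 1.003 t 57.5
5 x [-0.0243, 0.0295, 0.0021] | total [-0.1213  0.1474  0.0104] rz -0.0 j6 1.69 at [548.2 421.6 190.2] t 57.5
```

```bash
python3 -m jog '[[-0.0243,0.0295,0,0,0,0,0.0854],[-0.0243,0.0295,0,0,0,0,0.0854],[-0.0243,0.0295,0,0,0,0,0.0854],[-0.0243,0.0295,0,0,0,0,0.0854],[-0.0243,0.0295,0,0,0,0,0.0854]]' >/dev/null
python3 -m jog '[[0,0,0,0,0,0,0.05],[0,0,0,0,0,0,0.036]]' >/dev/null
python3 -c "
from h import *
fy(); B=np.array([498.3,296.3]);y=np.array([-.3563,.9344]);x=np.array([.9344,.3563])
p=B-30*x-48*y; plan(*p,39.5,-1.207)
shot('wrist','w22.png'); canes('w22.png',20)"
```

```text
Fy 0.2 Fz 0.7 ybed -48.7 xbed -32.6 z 182.7 w 0.692 t 58.1
4 x [0.0006, -0.0002, 0.0358] | total [ 0.0025 -0.0007  0.1432] rz -0.001 j6 1.45 at [485.2 239.2 182.7] t 58.1
cane? 4 px [318. 162.] mid [503.2 247.9] len 145.0 wid 21.0 ang 0.361
```

```bash
python3 -m jog '[[0.001,0,0.04,0,0,0,0.036],[0,0,0.04,0,0,0,0.036],[0,0,0.035,0,0,0,0.036],[0,0,0.025,0,0,0,0.036],[0,0,0.005,0,0,0,0.036]]' >/dev/null
python3 -m jog '[[0,0,0,0,0,0,0.01],[0,0,0,0,0,0,0.01],[0,0,0,0,0,0,0.01],[0,0,0,0,0,0,0.01]]' 80
python3 -m jog '[[0,0,-0.02,0,0,0,0.01],[0,0,-0.04,0,0,0,0.01],[0,0,-0.05,0,0,0,0.01],[0,0,-0.02,0,0,0,0.01],[0,0,0,0,0,0,0.01]]'
python3 -c "
from h import *
shot('wrist','w23.png')
h=cv2.cvtColor(cv2.imread('pics/w23.png'),cv2.COLOR_BGR2HSV); m=cv2.inRange(h,(23,75,70),(32,255,255)); v=np.where(m[:,320])[0]; print(v.min(),v.max(),vx(v.min(),-2),vx(v.max(),-2))
for q in(70,100,150,200,240):
    u=np.where(m[q,230:410])[0]+230; print(q,u.min(),u.max(),(vx(q,9,u.max())-vx(q,9,u.min()))[1])"
```

```text
time_s: 59.1
eef_pos: [486.1, 240.9, 38.4]
ee_rot: [-0.001, 0.983, 0.181, 0.001]
force: [-0.4, 5.2, -3.3]
grip_width: 0.227
grip_force: 80.4
time_s: 59.6
eef_pos: [487.6, 240.4, 172.1]
ee_rot: [-0.0, 0.983, 0.181, 0.005]
force: [-0.1, 0.2, 0.1]
grip_width: 0.225
grip_force: 80.8
70 359 [92.   0.1 -2. ] [-50.    0.2  -2. ]
70 301 335 14.3
100 293 342 21.2
150 294 342 21.799999999999997
200 296 341 21.6
240 297 341 22.0
```

```bash
python3 -m jog '[[0,0.03,0,0,0,0.135,0.01],[0,0.03,0,0,0,0.135,0.01],[0,0.03,0,0,0,0.135,0.01],[0,0.03,0,0,0,0.135,0.01],[0,0.03,0,0,0,0.135,0.01]]' >/dev/null
python3 -m jog '[[0,0.03,0,0,0,0.135,0.01],[0,0,0,0,0,0,0.01]]'
python3 -c "
from h import *
plan(550.6,-186.3,130,-2.018)"
```

```text
time_s: 60.35
eef_pos: [489.5, 62.3, 166.4]
ee_rot: [0.0, 0.975, -0.224, -0.001]
force: [-0.1, -0.4, 1.1]
grip_width: 0.226
grip_force: 80.8
6 x [0.0273, 0.0328, 0.0061] | total [0.1638 0.1968 0.0364] rz -0.005 j6 1.91 at [489.5  62.3 166.4] t 60.4
```

```bash
python3 -m jog '[[0.0273,0.0328,0.003,0,0,0,0.01],[0.0273,0.0328,0.003,0,0,0,0.01],[0.0273,0.0328,0.006,0,0,0,0.01],[0.0273,0.0328,0.006,0,0,0,0.01],[0.0273,0.0328,0.006,0,0,0,0.01]]' >/dev/null
python3 -m jog '[[0.0273,0.0328,0.006,0,0,0,0.01],[0,0,0.02,0,0,0,0.01],[0,0,0.03,0,0,0,0.01],[0,0,0,0,0,0,0.01],[0,0,0,0,0,0,0.01]]'
python3 -c "
from h import *
plan(550.6,-186.3,31,-2.018)"
```

```text
time_s: 61.35
eef_pos: [553.4, -183.0, 87.3]
ee_rot: [-0.0, 0.975, -0.221, -0.001]
force: [0.5, 0.6, 0.6]
grip_width: 0.227
grip_force: 80.8
2 x [-0.0005, 0.0021, 0.0281] | total [-0.001   0.0042  0.0563] rz 0.002 j6 1.5 at [ 553.4 -183.    87.3] t 61.4
```

```bash
python3 -m jog '[[-0.001,0.004,0.02,0,0,0.002,0.01],[0,0,0.01,0,0,0,0.01],[0,0,0,0,0,0,0.01],[0,0,0,0,0,0,0.01]]' >/dev/null
python3 -c "
from h import *
plan(550.6,-186.3,30,-2.018);shot('wrist','w24.png')
h=cv2.cvtColor(cv2.imread('pics/w24.png'),cv2.COLOR_BGR2HSV); m=cv2.inRange(h,(23,75,70),(32,255,255)); v=np.where(m[:,320])[0]; print(v.min(),v.max(),vx(v.min(),-2),vx(v.max(),-2))"
```

```text
1 x [-0.0007, -0.0001, 0.0283] | total [-0.0007 -0.0001  0.0283] rz -0.001 j6 1.49 at [ 551.2 -186.6   58.3] t 61.8
68 359 [92.6 -0.5 -2. ] [-50.1  -0.5  -2. ]
```

```bash
python3 -m jog '[[0,0,0.015,0,0,0,0.01],[0,0,0.008,0,0,0,0.01],[0,0,0.004,0,0,0,0.01],[0,0,0.002,0,0,0,0.01],[0,0,0,0,0,0,0.01]]'
python3 -m jog '[[0,0,0,0,0,0,0.01]]'
```

```text
time_s: 62.3
eef_pos: [550.8, -186.7, 28.5]
ee_rot: [0.0, 0.975, -0.222, 0.0]
force: [-0.3, -0.5, -0.9]
grip_width: 0.222
grip_force: 80.8
time_s: 62.4
eef_pos: [550.9, -186.8, 28.7]
ee_rot: [0.0, 0.975, -0.222, 0.0]
force: [-0.5, -0.9, -0.8]
grip_width: 0.228
grip_force: 80.8
```

Not touching the wood, so it is down in the pocket. I'll release it and check all three.

```bash
python3 -m jog '[[0,0,0,0,0,0,0.022],[0,0,0,0,0,0,0.026],[0,0,0,0,0,0,0.032],[0,0,0,0,0,0,0.038],[0,0,0,0,0,0,0.04]]'
python3 -m jog '[[0,0,-0.03,0,0,0,0.04],[0,0,-0.045,0,0,0,0.04],[0,0,-0.045,0,0,0,0.05],[0,0,-0.045,0,0,0,0.0854],[0,0,0,0,0,0,0.0854]]' >/dev/null
python3 -c "
from h import *
shot('wrist','w25.png'); canes('w25.png',9); im=cv2.imread('pics/w25.png'); cv2.imwrite('pics/m25.png',im)
B=np.array([498.3,296.3]);y=np.array([-.3563,.9344]);x=np.array([.9344,.3563])
p=B+89*x+99.5*y; plan(*p,185,-1.207)"
```

```text
time_s: 62.9
eef_pos: [550.7, -186.7, 28.3]
ee_rot: [0.0, 0.975, -0.222, 0.0]
force: [-0.1, -0.0, 0.4]
grip_width: 0.47
grip_force: 0.0
cane? 1 px [395. 168.] mid [ 536.1 -261.4] len 87.0 wid 51.0 ang 2.728
cane? 3 px [465. 162.] mid [ 506.5 -327.4] len 127.0 wid 36.0 ang 2.712
cane? 4 px [319. 161.] mid [ 569.8 -194.6] len 145.0 wid 21.0 ang 2.693
14 x [-0.0192, -0.039, 0.0007] | total [-0.2685 -0.5457  0.0093] rz -0.812 j6 1.49 at [ 551.6 -187.1  196.1] t 63.5
```

View pics/m25.png

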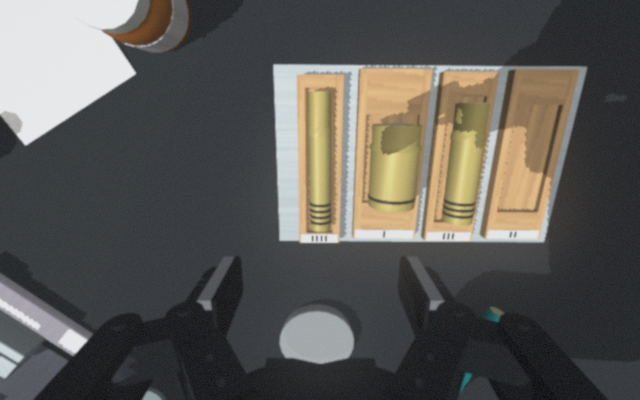

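All three sections lie in the matching pockets: cane4 at (319,160), cane1 at (395,168) and cane3 at (465,162). Now I'll shut the caliper.

```bash
for i in 1 2; do python3 -m jog '[[-0.0192,-0.039,0,0,0,0,0.0854],[-0.0192,-0.039,0,0,0,0,0.0854],[-0.0192,-0.039,0,0,0,0,0.0854],[-0.0192,-0.039,0,0,0,0,0.0854],[-0.0192,-0.039,0,0,0,0,0.0854]]' >/dev/null; done
python3 -m jog '[[0,0,0,0,0,-0.135,0.0854],[0,0,0,0,0,-0.135,0.0854],[0,0,0,0,0,-0.135,0.0854],[0,0,0,0,0,-0.135,0.0854],[0,0,0,0,0,-0.135,0.0854]]' >/dev/null
python3 -m jog '[[0,0,0,0,0,-0.135,0.0854],[0,0,0,0,0,0,0.0854]]' >/dev/null
python3 -c "
from h import *
B=np.array([498.3,296.3]);y=np.array([-.3563,.9344]);x=np.array([.9344,.3563])
p=B+89*x+99.5*y; plan(*p,180,-1.207)"
```

```text
4 x [0.0153, -0.0405, 0.0029] | total [ 0.0613 -0.1619  0.0116] rz -0.001 j6 1.44 at [546.2 247.9 191.7] t 65.2
```

```bash
python3 -m jog '[[0.0153,-0.0405,0.003,0,0,0,0.0854],[0.0153,-0.0405,0.003,0,0,0,0.0854],[0.0153,-0.0405,0.003,0,0,0,0.0854],[0.0153,-0.0405,0.003,0,0,0,0.0854],[0,0,0,0,0,0,0.0854]]' >/dev/null
python3 -m jog '[[0,0,0.025,0,0,0,0.0854],[0,0,0.035,0,0,0,0.0854],[0,0,0.027,0,0,0,0.05],[0,0,0,0,0,0,0.03],[0,0,0,0,0,0,0.03]]'>/dev/null
python3 -m jog '[[0,0,0,0,0,0,0.01],[0,0,0,0,0,0,0.010],[0,0,0,0,0,0,0.010],[0,0,0,0,0,0,0.010]]' 60 >/dev/null
python3 -c "
from h import *
fy()"
python3 -m jog '[[0,0.02,0,0,0,0,0.010],[0,0.02,0,0,0,0,0.010],[0,0.02,0,0,0,0,0.010],[0,0.02,0,0,0,0,0.010],[0,0.015,0,0,0,0,0.010]]' >/dev/null
python3 -m jog '[[0,0.005,0,0,0,0,0.010],[0,0,0,0,0,0,0.010],[0,0,0,0,0,0,0.010]]' >/dev/null
python3 -c "
from h import *
fy()"
```

```text
Fy 0.1 Fz 6.0 ybed 99.7 xbed 90.3 z 96.5 w 0.197 t 66.5
Fy 0.2 Fz 11.0 ybed -0.8 xbed 89.3 z 96.4 w 0.2 t 67.3
```

```bash
python3 -m jog '[[0,0.005,0,0,0,0,0.010],[0,0.003,0,0,0,0,0.010],[0,0,0,0,0,0,0.010],[0,0,0,0,0,0,0.010]]' >/dev/null
for i in 1 2 3; do python3 -m jog '[[0,0.0015,0,0,0,0,0.010],[0,0,0,0,0,0,0.010],[0,0,0,0,0,0,0.010]]' >/dev/null;python3 -c "
from h import *
fy()"; done
```

```text
Fy 2.2 Fz 10.3 ybed -9.5 xbed 89.2 z 96.4 w 0.195 t 68.0
Fy 3.5 Fz 9.8 ybed -10.7 xbed 89.2 z 96.4 w 0.198 t 68.3
Fy 4.7 Fz 9.5 ybed -11.9 xbed 89.2 z 96.4 w 0.194 t 68.7
```

```bash
python3 -m jog '[[0,-0.0025,0,0,0,0,0.010],[0,0,0,0,0,0,0.010],[0,0,0,0,0,0,0.05],[0,0,0,0,0,0,0.0854],[0,0,0,0,0,0,0.0854]]' >/dev/null
python3 -m jog '[[0,0,0,0,0,0,0.0854],[0,0,-0.04,0,0,0,0.0854],[0,0,-0.05,0,0,0,0.0854],[0,0,-0.04,0,0,0,0.0854],[0,0,0,0,0,0,0.0854]]' >/dev/null
python3 -c "
from h import *
fy(); T=shot('wrist','w26.png'); a=cv2.imread('pics/w26.png'); cv2.imwrite('pics/m26.png',a)"
```

```text
Fy 1.6 Fz -0.7 ybed -10.6 xbed 91.1 z 231.0 w 1.003 t 69.7
```

View pics/m26.png

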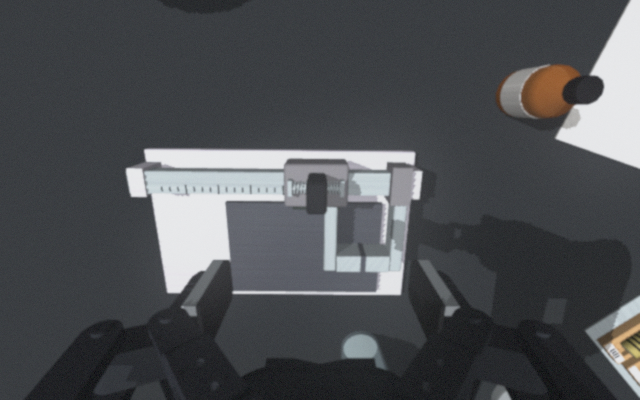

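The two noses meet with no visible gap at (362,264), so the caliper is shut and the robot is clear. Handing in.

```bash
python3 -c "
from h import *
print(finish_job())"
```

```text
the job is handed in; nothing more can be done
None
```

I gauged cane1, cane3 and cane4 in that order (there was no cane2), put each in its own pocket, shut the empty caliper and handed the job in at about 70 s; `finish_job()` returned no verdict.

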